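# Tare the bowl, then weigh the cheese

## Robot

A 6-joint arm with a two-finger parallel gripper is mounted at the origin on the work surface. World frame = base frame: x ahead of the robot, y to its left, z up, the work surface at z = 0. Lengths are in m, angles in degrees, forces in N, time in s.
With the tool pointing down it reaches from about 0.25 to 0.725 m from the base axis. Payload 9.7 kg.
Tool frame: the origin (TCP) lies on the centre line of the jaws, within the pads' length; the fingertips stand 22 mm ahead of it and the grasp point (between the pads) lies 3 mm ahead of it; z points along the fingers, y is the direction in which the jaws open and shut (so a half turn about z gives the same grasp; the last joint's range is limited). The gripper opens to 85 mm and grips with 20 to 120 N. Pads are 22 mm wide; open, the fingers measure 114 mm over their backs; the gripper's body (76 mm by 85 mm) begins 54 mm behind the grasp point. The pads swing forward as they close: fully open they stand 13 mm farther back than shut.
Start: joints at [72.365, 4.979, 10.078, 95.1, 0, 90], TCP at [0.167, 0.524, 0.253] pointing down, gripper open.
Joint ranges: [-179.16, 179.16], [-48.56, 103.87], [-65.8, 70.77], [-126.05, 130.52], [-82.76, 87.17], [-180, 180]. Speed limits (degrees/s): [127.2, 127.2, 147.25, 180, 180, 180].

## Interface

Orientations are given as [roll, pitch, yaw] about the fixed x, y, z axes, in that order (R = Rz(yaw) Ry(pitch) Rx(roll)).
In Python, from workcell import get_obs, camera, camera_params, job_done gives the robot as it stands.
- The arm moves only by the tool servo_tool, never from a script. Its argument "steps" is a list of rows, each an object of numbers: "x", "y", "z": the shift along the world's x, y, z in mm; "yaw": the turn about the world's z in degrees. A call has 1 to 12 rows; each row is the pose to reach, as a shift and turn from the pose measured when the call began; what a row does not reach only later rows make up. A row lasts 1/8 s, in which the tool goes at most 62.5 mm and 10.7 degrees, less where a joint would pass 70% of its speed; a pose out of reach is approached as far as the arm can. A call with a gripper value outside its range is refused whole. "grip" is the finger opening in mm, from 0 to 85.4, set as the call begins (left out, the last holds). The fingers move at their own pace and stop on an object; "grip_force" is the grip in N (left out, the last holds). Time passes only in rows, so rows that repeat a pose let the fingers close. It gives the time, the measured TCP pose, the force and the opening at its end, in the units of the state.
- get_obs(): the state, without advancing time (a new reading comes with each control period).
- camera(name): name is "side" or "top" or "wrist"; returns (picture, depth): 480x640x3 uint8, red, green, blue; 480x640 float32, m along the optical axis (not along the pixel's ray), 0 where there is no reading.
- camera_params(name): a dict with "intrinsics" (3x3 intrinsics, pixels), "rvec" (rotation vector, rad) and "tvec" (3), from world to camera coordinates, as OpenCV has them; the wrist camera has in their place "hand_eye" (4x4, takes a point from camera to tool coordinates, whose origin is the TCP and whose axes are the flange's). Camera axes: x right, y down, z forward; pixel columns grow to the right and rows downward; lengths in m; the calibration is good to about 2 mm. A picture is of the moment at which its call begins: read the wrist's pose just before it. camera_params takes no time and is no camera call.
- job_done(): hands the job in, once; it reports no verdict.
The state is a dict: "time": time; "q": joint angles; "qd": joint speeds; "joint_efforts": joint torques, N m; "ee_pos": TCP position; "tcp_rot": TCP orientation; "wrist_force": force on the tool from outside, world axes, zero at the start; "torque": the same for the moment, N m; "opening": finger opening in m.
Only numpy, scipy, OpenCV 4.12 (cv2) and the standard library are available. Lean on these libraries where they do the work, as an engineer would, in place of code of your own. Each camera call takes 0.05 s, during which the arm holds its last target.

## Task

Turn the upside-down steel bowl the right way up and stand it, empty, in the middle of the scale's platform. With the bowl standing there by itself, press the tare button all the way down and let it come up; then set the block of cheese right down into the bowl, leaving the button alone from then on. Set things down gently rather than dropping them, and leave everything else on the worktop where it is.

Things in the scene. Friction and masses are not known exactly. Their poses are not given: they have to be found in the camera images.
- bowl_center (a point): centre (half-way along, across and up) of the loose steel bowl: a straight-sided open tub, outside 104 (own x) x 66 (own y) x 50 mm high (own z), 4 mm wall and floor, about 0.22 kg. Own z points out of its mouth: down at the start (upside down on the mat), up when right. Gripped across its 66 mm width anywhere on the flat sides; it also stands steadily on either end, 104 mm tall.
- cheese_center (a point): centre of a firm yellow block of cheese with brown rind at one end, 82 (own x) x 40 (own y) x 72 mm high (own z up), about 0.28 kg, loose, upright on the chopping board. It fits the inside of the bowl (96 x 58 mm, 46 mm deep) lengthwise and then sticks out 26 mm above the rim; gripped across the 40 mm width near its top.
- platform (a point): centre of the top face of the scale's square-edged steel platform, 150 (own x) x 160 (own y) mm, 22 mm above the worktop. Axes as the scale: own x points from the tare panel to the platform, z up. The scale does not slide.
- scale: flat white kitchen scale, 220 (own x) x 170 (own y) mm, fixed; origin at the centre of its underside on the worktop. Its platform covers the +x part; the panel on its -x side carries a black display and the tare button.
- tare_top (a point): centre of the top of the tare button (at rest 30 mm above the worktop): a round black push button 26 mm in diameter in a grey collar, on the scale's panel beside the display, 108 mm before and 45 mm to the left of the platform's centre (scale's -x and +y).
- tare (a joint): travel of the tare button in m: 0 up, 0.006 fully down. Pressed straight down; springs back; starts to move at 1.5 N, fully down at about 5 N.
- mat: grey ribbed rubber draining mat 180 x 200 mm, 4 mm thick, fixed; the bowl starts on it. Origin at the centre of its underside.
- board: light wooden chopping board 180 x 210 mm, 14 mm thick, fixed; the cheese starts on it. Origin at the centre of its underside.
- mug: bystander: white mug, 72 mm wide, 85 mm high
- tin: bystander: plain metal tin, 68 mm wide, 85 mm high
- mill: bystander: dark wooden pepper mill, 54 mm wide, 140 mm high
- jar: bystander: glass jar with steel lid, 70 mm wide, 110 mm high
- spoon: bystander: wooden spoon lying down, 220 mm long
- plate: bystander: small white plate, 140 mm across
- oil: bystander: green glass bottle, 60 mm wide, 200 mm high
Not all that is in view belongs to the job. What is shaped like the part that bears bowl_center but blue is not meant. Leave any purple look-alike of the part that bears cheese_center alone.

How it is judged (in metres and radians):
On the way, in this order (a step that is already met when the one before it is completed fails the run):
1. the bowl stands the right way up, empty and let go, on the scale's platform, its centre within 40 mm of the platform's centre (angle between bowl_center's own z axis and vertical below 0.1 rad and horizontal distance between bowl_center and platform below 0.04 m and z of bowl_center in the frame of platform below 0.03 m and contact force between bowl and scale above 0.3 N and contact force between bowl and the arm below 0.1 N and contact force between bowl and the fingers below 0.1 N and contact force between cheese and bowl below 0.05 N and contact force between cheese and scale below 0.05 N and distance between cheese_center and bowl_center above 0.09 m), for 0.2 s.
2. the tare button is pressed (at least 4.5 mm of its 6 mm) while the empty bowl stands on the scale, touched by nothing else (all of step 1 and value of joint tare above 0.0045 m), for 0.05 s.
3. the tare button is up again and the bowl still stands empty on the scale (all of step 1 and value of joint tare below 0.0015 m), for 0.1 s.
4. the cheese stands in the bowl on the scale (angle between bowl_center's own z axis and vertical below 0.1 rad and horizontal distance between bowl_center and platform below 0.04 m and z of bowl_center in the frame of platform below 0.03 m and contact force between bowl and scale above 0.3 N and x of cheese_center in the frame of bowl_center between -0.03 and 0.03 m and y of cheese_center in the frame of bowl_center between -0.02 and 0.02 m and z of cheese_center in the frame of bowl_center below 0.022 m and contact force between cheese and bowl above 0.3 N and contact force between cheese and scale below 0.05 N), for 0.2 s.
At the end, for the whole second after the job is handed in: The bowl stands upright (within 0.1 rad) on the scale's platform, its centre within 40 mm of the platform's centre; the cheese stands in it on its floor (within 0.2 rad of upright, not touching the scale), the tare button is up, all at rest (all of step 4 and value of joint tare below 0.0015 m and angle between cheese_center's own z axis and vertical below 0.2 rad and linear speed of each of bowl, cheese below 0.02 m/s).
It fails at once if the tare button is pressed with the cheese in the bowl (value of joint tare above 0.003 m and contact force between cheese and bowl above 0.1 N).
It fails at once if the cheese is dropped (falls freely faster than 0.8 m/s, some 35 mm) (linear speed of cheese above 0.8 m/s and contact force between cheese and the fingers below 0.1 N).
It fails at once if the bowl is dropped (falls freely faster than 1 m/s, some 50 mm) (linear speed of bowl above 1 m/s and contact force between bowl and the fingers below 0.1 N).
It fails at once if another thing on the worktop is knocked over or shoved more than 40 mm (distance of any of mug, tin, mill, jar, spoon, plate, oil from where it was at the start of the episode above 0.04 m or angle between any of mug, tin, mill, jar, plate, oil's own z axis and vertical above 0.5 rad).
It also fails if it takes over 72 s, if anything falls off the work surface, if the arm or the gripper's body presses on something with over 40 N, if the wrist force passes 120 N, or if a joint passes its speed limit or range.

## Working session

There is one attempt and no reset: what is moved stays moved. The work goes in short steps, Python scripts to look and compute and a tool call to move; the robot and the scene stay as the last step left them, time stands still between calls to the robot, and variables do not carry over. Pictures are saved under pics/ and viewed, and the job is handed in when it is done.

Besides the shell and the picture viewer there is one more tool, called as name(argument=value, ...), one argument or row to a line, values as JSON. servo_tool: Moves the arm, as the interface text tells. Its arguments: {"type":"object","properties":{"steps":{"type":"array"},"grip":{"type":"number"},"grip_force":{"type":"number"}},"required":["steps"]}

```bash
mkdir -p pics; ls; cat > h.py <<'E'
import numpy as np,cv2
from workcell import get_obs,camera,camera_params,job_done
from scipy.spatial.transform import Rotation as Ro
def cam(name):
    o=get_obs(); p=camera_params(name); K=np.array(p['intrinsics'])
    if name=='wrist':
        T=np.eye(4); r=o['tcp_rot']; T[:3,:3]=Ro.from_euler('xyz',r,degrees=True).as_matrix(); T[:3,3]=o['ee_pos']
        M=T@np.array(p['hand_eye'])
    else:
        M=np.eye(4); M[:3,:3]=cv2.Rodrigues(np.array(p['rvec'],float))[0]; M[:3,3]=np.ravel(p['tvec']); M=np.linalg.inv(M)
    img,d=camera(name); return img,d,K,M
def ray(K,M,uv,z):
    uv=np.atleast_2d(np.array(uv,float)); r=np.c_[uv,np.ones(len(uv))]@np.linalg.inv(K).T@M[:3,:3].T
    return M[:3,3]+r*((z-M[2,3])/r[:,2])[:,None]
def cloud(d,K,M):
    v,u=np.mgrid[:480,:640]; P=np.stack([u*d,v*d,d],-1)@np.linalg.inv(K).T
    return P@M[:3,:3].T+M[:3,3]
def proj(K,M,P):
    W=np.linalg.inv(M); q=(np.atleast_2d(P)@W[:3,:3].T+W[:3,3])@K.T; return q[:,:2]/q[:,2:]
def save(n,img): cv2.imwrite('pics/'+n+'.png',img[:,:,::-1])
E
python3 - <<'E'
from h import *
print(get_obs())
for n in('top','side'):
    i,d,K,M=cam(n); save(n+'0',i); np.savez(n+'0.npz',i=i,d=d,K=K,M=M); print(n,K,M.round(3))
E
```

```text
pics
{'time': 0.0, 'q': array([ 7.23647494e+01,  5.01009271e+00,  1.00328186e+01,  9.51004561e+01,
       -1.34766283e-03,  9.00017057e+01]), 'qd': array([-0.05150678,  0.02553604,  0.05871361, -0.02794047, -0.09693504,
       -0.05348557]), 'joint_efforts': array([ 4.35034608e-04, -5.20386887e+01,  4.64805901e+01,  1.62800378e-02,
        1.63968907e-04, -4.58626715e-06]), 'ee_pos': array([0.16656596, 0.52394333, 0.25257808]), 'tcp_rot': array([-1.79922270e+02,  1.34997568e-03,  1.62363045e+02]), 'wrist_force': array([-0.21302928,  0.14668032, -0.20513971]), 'torque': array([-0.01638234, -0.00332818, -0.05070882]), 'opening': 0.08547826613419716}
top [[611.1910629    0.         314.57596688]
 [  0.         611.1910629  242.87984746]
 [  0.           0.           1.        ]] [[ 7.100e-02 -9.760e-01  2.060e-01  2.140e-01]
 [-9.970e-01 -6.900e-02  1.600e-02  8.000e-03]
 [-1.000e-03 -2.060e-01 -9.780e-01  1.633e+00]
 [ 0.000e+00  0.000e+00  0.000e+00  1.000e+00]]
side [[532.07097482   0.         316.24320304]
 [  0.         532.07097482 239.66594428]
 [  0.           0.           1.        ]] [[ 0.773 -0.445  0.451 -0.035]
 [-0.634 -0.519  0.573 -0.691]
 [-0.021 -0.729 -0.684  0.914]
 [ 0.     0.     0.     1.   ]]
```

View pics/top0.png

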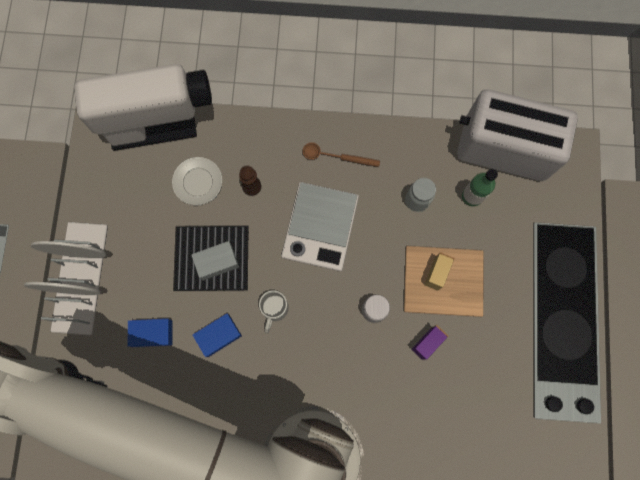

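View pics/side0.png

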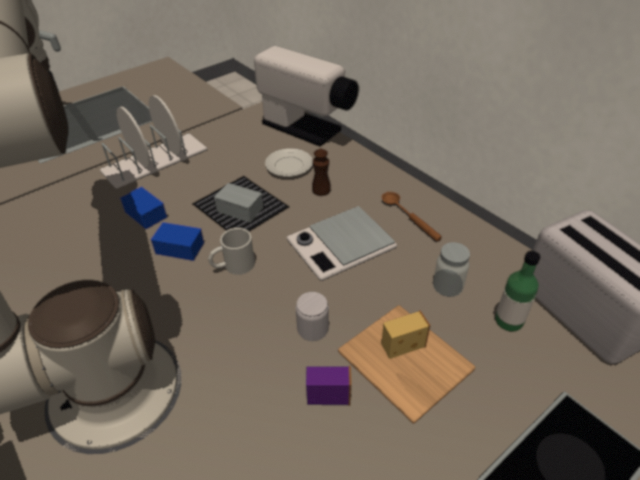

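The steel bowl is on the ribbed mat at top (214,260). The blue tubs at (149,333) and (217,335) are look-alikes. The yellow cheese is on the board at (440,271), and the purple look-alike is at (431,343). The scale platform is at about (322,222), with the tare button at (298,248) and the display at (328,257). I'll measure these and check them in a close crop.

```bash
python3 - <<'E'
from h import *
def L(n):
    z=np.load(n+'0.npz'); return z['i'],z['d'],z['K'],z['M']
for n in('top','side'):
    i,d,K,M=L(n); P=cloud(d,K,M); hsv=cv2.cvtColor(i,cv2.COLOR_RGB2HSV)
    def rect(m,name):
        m=cv2.morphologyEx(m.astype(np.uint8),cv2.MORPH_OPEN,np.ones((2,2)))
        k,l,s,c=cv2.connectedComponentsWithStats(m); j=1+np.argmax(s[1:,4]); Q=P[l==j]
        r=cv2.minAreaRect(Q[:,:2].astype(np.float32)*1000)
        print(n,name,'uv',c[j].round(1),'N',len(Q),'rect',np.round(r[0],1),np.round(r[1],1),round(r[2],1),'medz',np.median(Q[:,2]).round(4))
        return r
    def box(u0,v0,u1,v1):
        b=np.zeros((480,640),bool); b[v0:v1,u0:u1]=1; return b
    z=P[...,2]; x,y=P[...,0],P[...,1]
    R=lambda x0,x1,y0,y1:(x>x0)&(x<x1)&(y>y0)&(y<y1)
    B=R(.42,.60,.17,.36)
    rect(B&(z>.047)&(z<.062),'bowltop')
    C=R(.4,.6,-.40,-.2)
    rect(C&(z>.079)&(z<.095),'cheesetop')
    S=R(.45,.72,-.12,.13)
    rect(S&(z>.010)&(z<.05),'scale')
    rect(S&(z>.010)&(z<.05)&(i.min(2)>100)&(i.min(2)<170),'plat')
    rect(R(.45,.6,0,.15)&(z>.01)&(z<.05)&(i.max(2)<70),'black')
    rect(R(.35,.7,-.45,-.15)&(hsv[...,1]>90)&(hsv[...,0]<25)&(z>.005),'board')
i,d,K,M=L('top')
a=cv2.resize(i[180:320,160:300],(560,560),interpolation=2); b=cv2.resize(i[180:280,270:370],(400,400))
save('crop0',cv2.resize(i[170:330,160:500],(800,376),interpolation=cv2.INTER_CUBIC))
E
```

```text
top bowltop uv [214.7 259.8] N 933 rect [346.8 187.7] [430.2 118.4] 38.2 medz 0.0535
top cheesetop uv [441.9 270.3] N 467 rect [ 365.1 -180. ] [ 70.3 477. ] 47.1 medz 0.0848
top scale uv [321.2 225. ] N 4451 rect [469.   42.9] [169.2 491.6] 80.8 medz 0.0201
top plat uv [321.9 218.4] N 3645 rect [468.7  41.9] [167.8 491.5] 80.9 medz 0.0207
top black uv [323.3 255.6] N 87 rect [522.4   9.6] [32.7 21.6] 3.5 medz 0.0159
top board uv [444.6 281.9] N 5060 rect [ 423.1 -192.4] [235.8 528.7] 22.1 medz 0.0143
side bowltop uv [239.1 196.8] N 727 rect [508.2 303.1] [118.7 103.6] 23.8 medz 0.0541
side cheesetop uv [407.2 325.6] N 774 rect [ 264.4 -446.7] [768.5  84.3] 33.0 medz 0.0852
side scale uv [341.6 242.2] N 4212 rect [ 372.  -326.8] [1060.6  262.9] 55.8 medz 0.0207
side plat uv [346.1 240.3] N 3580 rect [ 372.  -326.8] [1060.6  262.9] 55.8 medz 0.0211
side black uv [319.5 258.2] N 80 rect [522.9   5.9] [27.4 29.6] 68.5 medz 0.0162
side board uv [407.7 362.2] N 8362 rect [ 256.9 -418.4] [756.  259.2] 24.2 medz 0.0141
```

View pics/crop0.png

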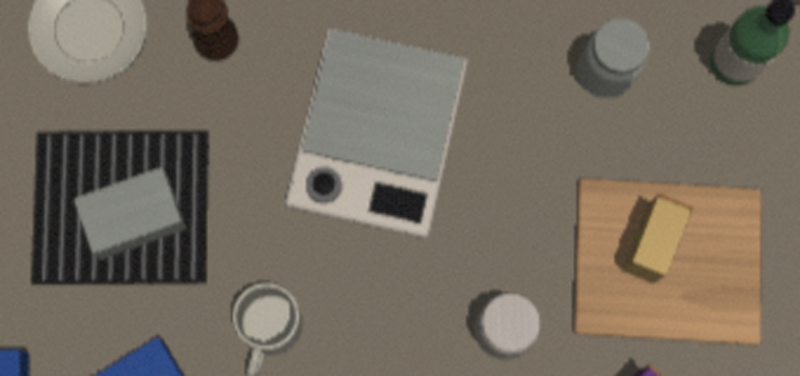

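```bash
python3 - <<'E'
from h import *
def L(n):
    z=np.load(n+'0.npz'); return z['i'],z['d'],z['K'],z['M']
for n in('top','side'):
    i,d,K,M=L(n); d=cv2.medianBlur(d,5); P=cloud(d,K,M)
    x,y,z=[P[...,k] for k in range(3)]
    R=lambda x0,x1,y0,y1:(d>.1)&(x>x0)&(x<x1)&(y>y0)&(y<y1)
    def rect(m,name,zp):
        m=cv2.morphologyEx(m.astype(np.uint8),cv2.MORPH_OPEN,np.ones((3,3)))
        k,l,s,c=cv2.connectedComponentsWithStats(m); j=1+np.argmax(s[1:,4])
        v,u=np.nonzero(l==j)
        Q=ray(K,M,np.c_[u,v],zp)[:,:2]
        r=cv2.minAreaRect(Q.astype(np.float32)*1000)
        print(n,name,'uv',c[j].round(1),'N',len(Q),'rect',np.round(r[0],1),np.round(r[1],1),round(r[2],1),'medz',np.median(z[l==j]).round(4),'cent',Q.mean(0).round(4))
    rect(R(.42,.60,.17,.36)&(z>.045)&(z<.065),'bowltop',.054)
    rect(R(.4,.6,-.40,-.2)&(z>.077)&(z<.095),'cheesetop',.086)
    S=R(.45,.72,-.12,.13)
    rect(S&(z>.010)&(z<.05),'scale',.022)
    g=i.min(2).astype(int)
    hsv=cv2.cvtColor(i,cv2.COLOR_RGB2HSV)
    rect(S&(z>.010)&(z<.05)&(hsv[...,0]>60),'plat',.022)
    rect(R(.45,.6,0,.15)&(z>.005)&(z<.05)&(i.max(2)<70)&(y<.035),'disp',.02)
    rect(R(.45,.6,0.035,.15)&(z>.005)&(z<.05)&(i.max(2)<60),'btn',.03)
    for nm,(a,b,c,e) in dict(mug=(.35,.5,.09,.18),mill=(.6,.73,.12,.25),plate=(.6,.75,.22,.35)).items():
        s=R(a,b,c,e)&(z>.02); print(nm,np.median(x[s]).round(3),np.median(y[s]).round(3),z[s].max().round(3))
E
```

```text
top bowltop uv [213.8 258.9] N 997 rect [484.9 295. ] [ 68.  104.5] 24.5 medz 0.0535 cent [0.4848 0.2951]
top cheesetop uv [440.8 269.1] N 504 rect [ 494.3 -293.9] [41.2 84.1] 71.0 medz 0.0849 cent [ 0.4941 -0.294 ]
top scale uv [319.9 225.3] N 4701 rect [604.1  23.4] [168.4 216.4] 81.6 medz 0.0208 cent [0.6032 0.0238]
top plat uv [326.  256.3] N 27 rect [518.1   1.4] [13.6 16.1] 4.1 medz 0.0163 cent [0.5185 0.0014]
top disp uv [322.4 254.6] N 97 rect [523.2  12.5] [30.1 21.5] 3.8 medz 0.0157 cent [0.5229 0.0114]
top btn uv [297.  247.8] N 68 rect [534.2  80.4] [21.9 21.4] 4.3 medz 0.0315 cent [0.5347 0.0803]
mug 0.393 0.139 0.078
mill 0.696 0.217 0.137
plate 0.694 0.23 0.137
side bowltop uv [238.2 196.2] N 756 rect [484.3 291.4] [ 75.3 110.6] 24.3 medz 0.0542 cent [0.4837 0.291 ]
side cheesetop uv [406.3 325. ] N 808 rect [ 491.8 -296.4] [44.8 85.5] 71.2 medz 0.0854 cent [ 0.4915 -0.2969]
side scale uv [340.7 241.2] N 4239 rect [600.1  18.2] [172.3 218. ] 80.8 medz 0.0214 cent [0.5973 0.0149]
side plat uv [322.4 261.4] N 138 rect [518.   -9.7] [49.1 24.2] 78.5 medz 0.0161 cent [ 0.5178 -0.0101]
side disp uv [318.4 257.1] N 77 rect [521.4   8.1] [22.1 28.9] 85.2 medz 0.0162 cent [0.5211 0.0086]
side btn uv [304.1 236.6] N 60 rect [533.3  78.7] [25.5 19.7] 51.3 medz 0.0326 cent [0.5333 0.0782]
mug 0.381 0.125 0.085
mill 0.696 0.21 0.137
plate 0.69 0.226 0.137
```

servo_tool(
  steps=[
    {"x":30,"y":-25,"z":-10,"yaw":-5},
    {"x":80,"y":-65,"z":-25,"yaw":-14},
    {"x":130,"y":-105,"z":-45,"yaw":-23},
    {"x":180,"y":-145,"z":-60,"yaw":-32},
    {"x":230,"y":-185,"z":-80,"yaw":-40},
    {"x":280,"y":-220,"z":-95,"yaw":-45},
    {"x":320,"y":-250,"z":-110,"yaw":-47.9},
    {"x":333,"y":-264,"z":-120,"yaw":-47.9},
    {"x":333,"y":-264,"z":-120,"yaw":-47.9},
    {"x":333,"y":-264,"z":-120,"yaw":-47.9},
  ],
  grip=85,
)

```text
time: 1.35
ee_pos: [0.4992, 0.2604, 0.1328]
tcp_rot: [-179.9, -0.0, 114.5]
wrist_force: [0.5, 0.3, 0.5]
opening: 0.0852
```

```bash
python3 - <<'E'
from h import *
i,d,K,M=cam('wrist'); save('w1',i)
o=get_obs(); print(o['time'],o['ee_pos'],o['tcp_rot'],o['q'])
print(proj(K,M,[[.485,.294,.054],[.506,.247,.054],[.463,.342,.054]]))
i,d,K,M=cam('side'); save('s1',i)
E
```

```text
1.4 [0.49909298 0.26072855 0.13313253] [-1.79955951e+02 -1.45409343e-02  1.14516453e+02] [ 2.75749019e+01  6.10575077e+00 -1.98594033e+00  8.19515196e+01
  1.68704494e-02  9.30584365e+01]
[[318.32798257 193.02022823]
 [317.50234223 285.256183  ]
 [318.25587798  84.39346947]]
```

View pics/w1.png

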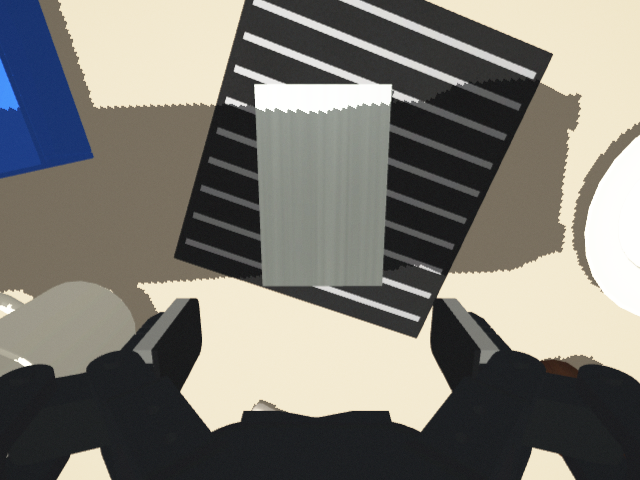

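View pics/s1.png

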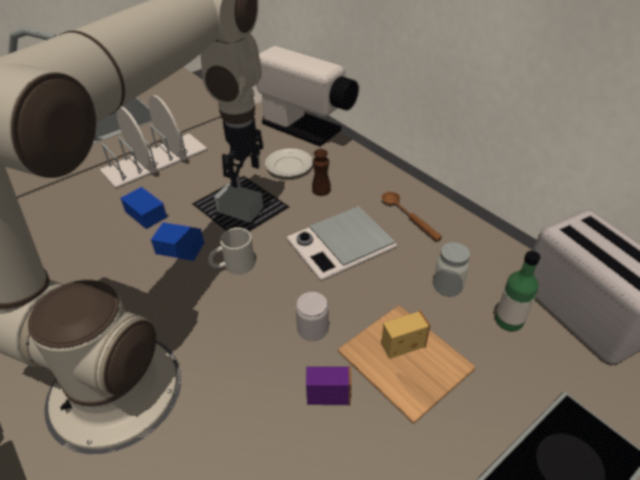

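servo_tool(
  steps=[
    {"z":-25},
    {"z":-55},
    {"z":-80},
    {"z":-95},
    {"z":-101},
    {"z":-101},
  ],
)

```text
schema error: expected keys x, y, z, yaw
```

servo_tool(
  steps=[
    {"z":0},
    {"z":0},
    {"z":0},
    {"z":0},
  ],
  grip=65,
  grip_force=20,
)

```text
schema error: expected keys x, y, z, yaw
```

```bash
python3 - <<'E'
from h import *
i,d,K,M=cam('wrist'); save('w2',i)
o=get_obs(); print(o)
E
```

```text
{'time': 1.5, 'q': array([ 2.75942902e+01,  6.08991993e+00, -1.98344739e+00,  8.19421622e+01,
        8.65472263e-03,  9.30455713e+01]), 'qd': array([-0.02079814,  0.01671996, -0.07744295, -0.17889103, -0.13646283,
       -0.154652  ]), 'joint_efforts': array([-3.76354354e-01, -5.33666754e+01,  4.67979777e+01,  1.16446018e-02,
       -7.77298148e-03,  7.28439729e-03]), 'ee_pos': array([0.49910484, 0.2609072 , 0.13331065]), 'tcp_rot': array([-1.79984033e+02, -7.81741220e-03,  1.14548717e+02]), 'wrist_force': array([0.45973354, 0.10514502, 0.65906187]), 'torque': array([ 0.023551  , -0.03333878,  0.05538369]), 'opening': 0.08500954751051408}
```

View pics/w2.png

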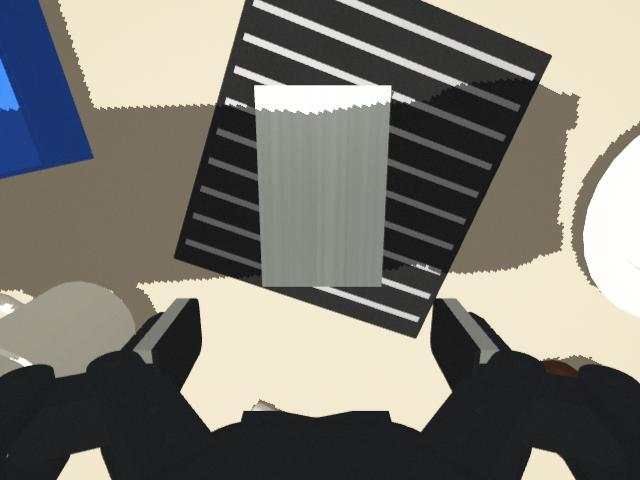

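servo_tool(
  steps=[
    {"x":2,"y":0,"z":-25,"yaw":0},
    {"x":2,"y":0,"z":-55,"yaw":0},
    {"x":2,"y":0,"z":-80,"yaw":0},
    {"x":2,"y":0,"z":-95,"yaw":0},
    {"x":2,"y":0,"z":-101,"yaw":0},
    {"x":2,"y":0,"z":-101,"yaw":0},
  ],
)

```text
time: 2.25
ee_pos: [0.5012, 0.2612, 0.0328]
tcp_rot: [180.0, -0.0, 114.6]
wrist_force: [-0.9, -0.5, -0.5]
opening: 0.0848
```

servo_tool(
  steps=[
    {"x":0,"y":0,"z":0,"yaw":0},
    {"x":0,"y":0,"z":0,"yaw":0},
    {"x":0,"y":0,"z":0,"yaw":0},
    {"x":0,"y":0,"z":0,"yaw":0},
  ],
  grip=65,
  grip_force=20,
)

```text
time: 2.75
ee_pos: [0.5018, 0.2616, 0.0339]
tcp_rot: [179.9, -0.0, 114.6]
wrist_force: [-0.4, 1.2, 6.0]
opening: 0.066
```

```bash
python3 - <<'E'
from h import *
i,d,K,M=cam('wrist'); save('w2',i)
o=get_obs(); print(o)
E
```

```text
{'time': 2.8, 'q': array([ 2.75237399e+01,  8.56361067e+00, -1.03700703e+01,  7.09484585e+01,
        1.89720691e-02,  9.29549710e+01]), 'qd': array([-0.06052167,  0.00257842, -0.09398048, -0.00903761,  0.06576043,
        0.07606439]), 'joint_efforts': array([-3.65568856e-01, -5.16851878e+01,  4.26504242e+01, -2.71865129e-01,
       -1.61283058e-01,  1.10800448e-02]), 'ee_pos': array([0.50175547, 0.26155985, 0.03392719]), 'tcp_rot': array([ 1.79883274e+02, -2.50226433e-02,  1.14568814e+02]), 'wrist_force': array([-0.33120388, -0.18659603,  5.91481198]), 'torque': array([-0.00553501,  0.26297509,  0.02419959]), 'opening': 0.06570741351998662}
```

View pics/w2.png

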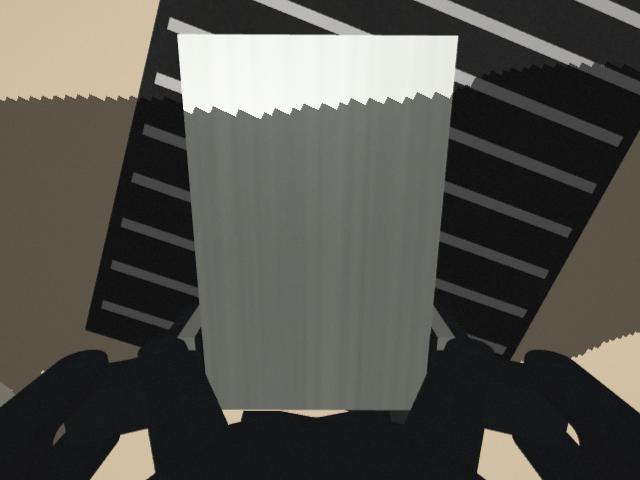

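servo_tool(
  steps=[
    {"x":-1,"y":2,"z":7,"yaw":0},
    {"x":-2,"y":5,"z":14,"yaw":0},
    {"x":-4,"y":8,"z":21,"yaw":0},
    {"x":-6,"y":13,"z":29,"yaw":0},
    {"x":-6,"y":13,"z":29,"yaw":0},
  ],
)

```text
time: 3.42
ee_pos: [0.4959, 0.2752, 0.0638]
tcp_rot: [179.8, -0.0, 114.6]
wrist_force: [0.8, -1.0, -2.2]
opening: 0.0658
```

```bash
python3 - <<'E'
from h import *
i,d,K,M=cam('wrist'); save('w3',i)
j,d,K,M=cam('side'); save('s3',cv2.resize(j[100:300,130:390],(780,600),interpolation=2))
o=get_obs(); print(o['wrist_force'],o['torque'],o['opening'])
E
```

```text
[-0.3603574  -0.4935516  -1.77169655] [-0.144931   -0.04875873 -0.02068232] 0.06562128881627002
```

View pics/w3.png

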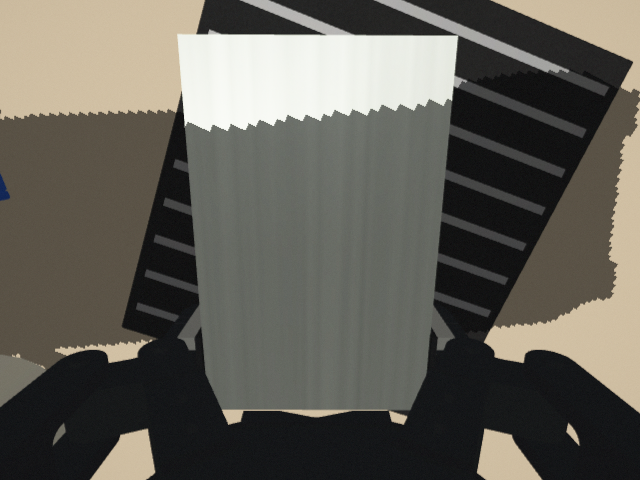

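View pics/s3.png

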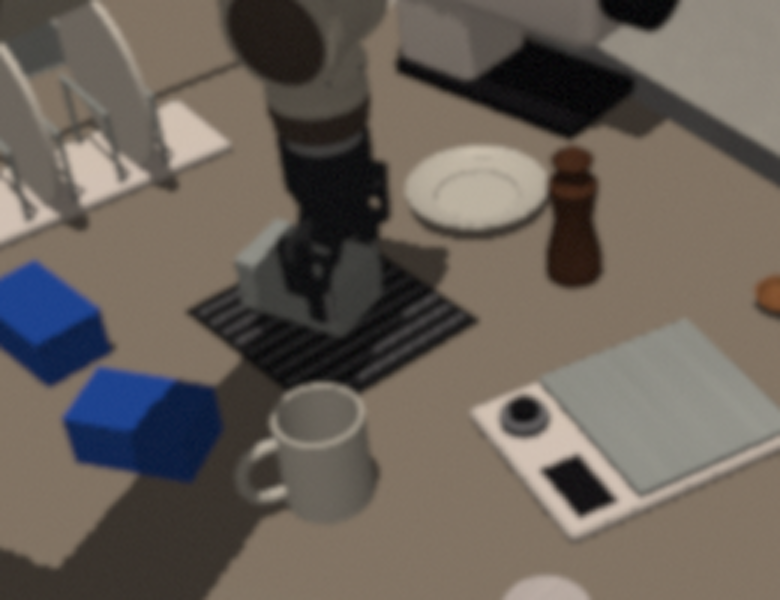

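servo_tool(
  steps=[
    {"x":0,"y":0,"z":-10,"yaw":0},
    {"x":0,"y":0,"z":-20,"yaw":0},
    {"x":0,"y":0,"z":-20,"yaw":0},
    {"x":0,"y":0,"z":-20,"yaw":0},
  ],
  grip=65.8,
)

```text
time: 4.03
ee_pos: [0.4957, 0.2746, 0.0427]
tcp_rot: [179.9, -0.0, 114.6]
wrist_force: [0.3, -0.2, -1.5]
opening: 0.0654
```

```bash
cat > st.py <<'E'
from h import *
import sys
i,d,K,M=cam('wrist'); save(sys.argv[1],i)
o=get_obs(); print(o['time'],o['ee_pos'].round(4),o['wrist_force'].round(2),o['torque'].round(3),o['opening'])
# bowl top face slope along image center col from wrist depth (world)
P=cloud(d,K,M)
for v in range(40,420,40): print(v,P[v,300:340].mean(0).round(4) if d[v,300:340].min()>0 else None)
E
python3 st.py w4
```

```text
4.075 [0.4958 0.2746 0.043 ] [ 0.51 -0.27 -2.06] [-0.035 -0.073  0.012] 0.06585816764849334
40 None
80 [0.4632 0.3471 0.064 ]
120 [0.4671 0.3387 0.064 ]
160 [0.4712 0.3298 0.0639]
200 [0.4755 0.3205 0.064 ]
240 None
280 [0.4848 0.3002 0.064 ]
320 None
360 [0.4953 0.2773 0.0641]
400 [0.5011 0.2647 0.0641]
```

servo_tool(
  steps=[
    {"x":0,"y":0,"z":0,"yaw":0},
    {"x":0,"y":0,"z":0,"yaw":0},
    {"x":0,"y":0,"z":0,"yaw":0},
  ],
  grip=66.2,
)

```text
time: 4.45
ee_pos: [0.496, 0.2748, 0.0434]
tcp_rot: [179.8, -0.0, 114.6]
wrist_force: [-1.0, 0.3, -0.5]
opening: 0.0663
```

```bash
python3 st.py w5
```

```text
4.5 [0.496  0.2748 0.0433] [ 0.77  1.39 -0.1 ] [ 0.003 -0.067  0.007] 0.06591625133512002
40 [0.4554 0.3667 0.0052]
80 [0.4632 0.3483 0.0554]
120 [0.4674 0.3392 0.0553]
160 [0.4719 0.3295 0.0552]
200 [0.4766 0.3192 0.0552]
240 [0.4816 0.3085 0.0553]
280 [0.4868 0.297  0.0552]
320 [0.4924 0.2849 0.0553]
360 [0.4984 0.272  0.0553]
400 [0.5216 0.223  0.0053]
```

servo_tool(
  steps=[
    {"x":0,"y":0,"z":-5,"yaw":0},
    {"x":0,"y":0,"z":-9,"yaw":0},
    {"x":0,"y":0,"z":-9,"yaw":0},
  ],
  grip=67,
)

```text
time: 4.88
ee_pos: [0.4957, 0.2746, 0.0337]
tcp_rot: [179.9, -0.0, 114.6]
wrist_force: [-0.3, -0.0, -0.5]
opening: 0.067
```

servo_tool(
  steps=[
    {"x":0,"y":0,"z":0,"yaw":0},
    {"x":0,"y":0,"z":0,"yaw":0},
    {"x":0,"y":1,"z":5,"yaw":0},
    {"x":-1,"y":3,"z":10,"yaw":0},
    {"x":-2,"y":5,"z":15,"yaw":0},
    {"x":-2,"y":5,"z":15,"yaw":0},
  ],
  grip=66.0,
)

```text
time: 5.62
ee_pos: [0.4938, 0.28, 0.0494]
tcp_rot: [179.8, -0.0, 114.6]
wrist_force: [-0.7, -0.5, 1.9]
opening: 0.0661
```

```bash
python3 st.py w6
```

```text
5.675 [0.4938 0.2799 0.0492] [ 0.01 -0.47  1.78] [ 0.04   0.169 -0.024] 0.06591984635212465
40 [0.4527 0.373  0.0054]
80 [0.4607 0.3542 0.0552]
120 [0.4652 0.3445 0.0553]
160 [0.4699 0.3343 0.0552]
200 [0.4749 0.3235 0.0553]
240 None
280 [0.4857 0.3001 0.0554]
320 [0.4916 0.2873 0.0553]
360 None
400 [0.5215 0.224  0.0053]
```

servo_tool(
  steps=[
    {"x":0,"y":0,"z":-8,"yaw":0},
    {"x":0,"y":0,"z":-15,"yaw":0},
    {"x":0,"y":0,"z":-15,"yaw":0},
  ],
  grip=67,
)

```text
time: 6.05
ee_pos: [0.4934, 0.2796, 0.0331]
tcp_rot: [179.9, -0.0, 114.6]
wrist_force: [0.2, -0.1, -0.5]
opening: 0.0667
```

servo_tool(
  steps=[
    {"x":0,"y":0,"z":0,"yaw":0},
    {"x":0,"y":0,"z":0,"yaw":0},
    {"x":0,"y":1,"z":5,"yaw":0},
    {"x":-1,"y":3,"z":10,"yaw":0},
    {"x":-2,"y":5,"z":15,"yaw":0},
    {"x":-2,"y":5,"z":15,"yaw":0},
  ],
  grip=65.9,
)

```text
time: 6.8
ee_pos: [0.4916, 0.285, 0.0488]
tcp_rot: [179.9, -0.0, 114.6]
wrist_force: [0.9, -0.7, -0.2]
opening: 0.0658
```

```bash
python3 st.py w7
```

```text
6.85 [0.4916 0.2848 0.0485] [-0.23 -0.56 -0.43] [-0.042 -0.127 -0.034] 0.06594154252817244
40 [0.4505 0.3779 0.0051]
80 [0.4585 0.3592 0.055 ]
120 [0.463  0.3495 0.0568]
160 [0.4675 0.3396 0.0588]
200 [0.4721 0.3295 0.0609]
240 [0.4768 0.3192 0.063 ]
280 [0.4816 0.3088 0.0651]
320 [0.4865 0.2981 0.0671]
360 [0.4915 0.2873 0.0694]
400 [0.4966 0.2761 0.0715]
```

servo_tool(
  steps=[
    {"x":-1.5,"y":4,"z":6,"yaw":0},
    {"x":-3.5,"y":8,"z":12,"yaw":0},
    {"x":-5.5,"y":12,"z":17,"yaw":0},
    {"x":-8,"y":17,"z":22,"yaw":0},
    {"x":-10,"y":22,"z":26.5,"yaw":0},
    {"x":-12.5,"y":27.5,"z":30.5,"yaw":0},
    {"x":-12.5,"y":27.5,"z":30.5,"yaw":0},
  ],
)

```text
time: 7.72
ee_pos: [0.4791, 0.3129, 0.0794]
tcp_rot: [179.8, -0.0, 114.6]
wrist_force: [0.4, 0.1, 0.2]
opening: 0.0659
```

```bash
python3 st.py w8; python3 - <<'E'
from h import *
j,d,K,M=cam('side'); save('s8',cv2.resize(j[100:300,130:390],(780,600),interpolation=2))
E
```

```text
7.775 [0.4792 0.3127 0.0793] [-0.32 -0.78  0.33] [ 0.086 -0.058 -0.017] 0.06614124938780713
40 [0.4354 0.4125 0.0011]
80 [0.4429 0.3961 0.0053]
120 [0.4504 0.3785 0.0477]
160 None
200 [0.4616 0.3537 0.0671]
240 None
280 [0.4711 0.3326 0.084 ]
320 [0.4754 0.3231 0.0915]
360 [0.4793 0.3144 0.0986]
400 None
```

View pics/s8.png

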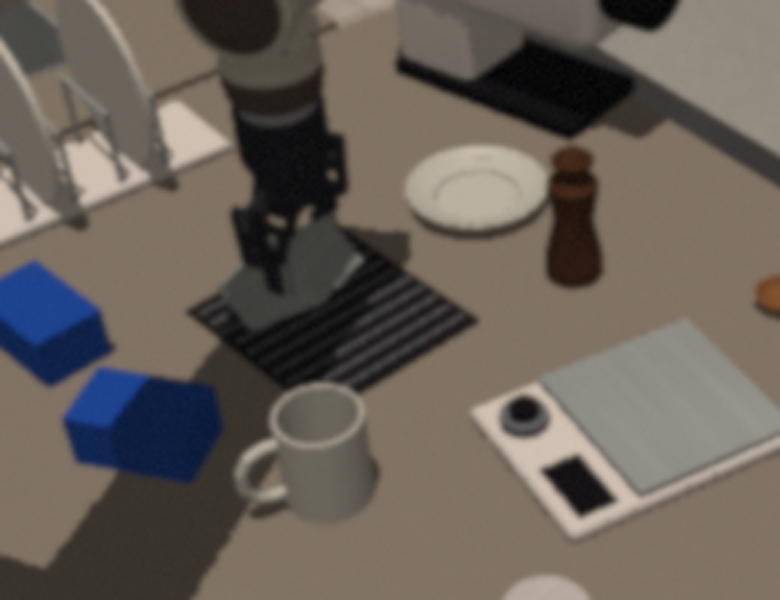

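View pics/w8.png

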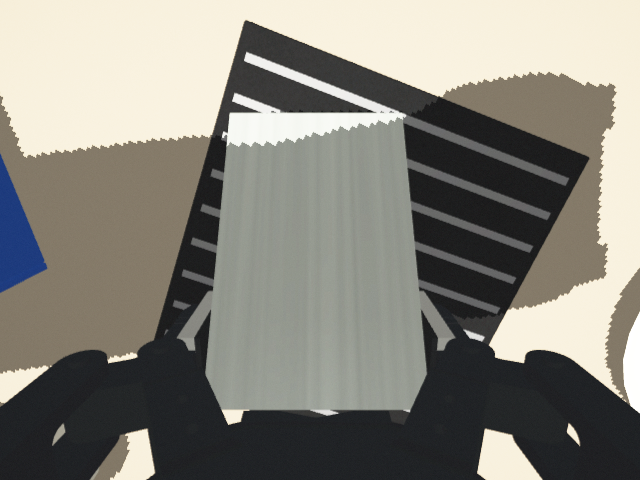

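servo_tool(
  steps=[
    {"x":-4,"y":8.5,"z":4.5,"yaw":0},
    {"x":-7.7,"y":17,"z":8.5,"yaw":0},
    {"x":-10.7,"y":24,"z":10.5,"yaw":0},
    {"x":-13.7,"y":30.5,"z":12,"yaw":0},
    {"x":-16.7,"y":37,"z":12.5,"yaw":0},
    {"x":-19.7,"y":44,"z":12.7,"yaw":0},
    {"x":-22.7,"y":50.5,"z":12,"yaw":0},
    {"x":-25.7,"y":57.3,"z":10.8,"yaw":0},
    {"x":-28.5,"y":64,"z":8.5,"yaw":0},
    {"x":-31.5,"y":70,"z":6.5,"yaw":0},
    {"x":-31.5,"y":70,"z":6.5,"yaw":0},
  ],
)

```text
time: 9.2
ee_pos: [0.4475, 0.3831, 0.0854]
tcp_rot: [179.8, -0.0, 114.7]
wrist_force: [-0.7, 0.7, -0.9]
opening: 0.0662
```

```bash
python3 st.py w9; python3 - <<'E'
from h import *
j,d,K,M=cam('side'); save('s9',cv2.resize(j[100:300,130:390],(780,600),interpolation=2))
E
```

```text
9.25 [0.4477 0.3828 0.0854] [ 0.53  0.05 -2.38] [-0.029 -0.019 -0.053] 0.06568905788946053
40 [0.4034 0.4838 0.0012]
80 [0.4109 0.4675 0.0012]
120 [0.4189 0.4502 0.0014]
160 [0.4273 0.4321 0.0013]
200 [0.4361 0.413  0.0012]
240 [0.4425 0.3984 0.0239]
280 [0.444  0.3941 0.0655]
320 [0.4449 0.3911 0.0929]
360 [0.4456 0.3891 0.1124]
400 [0.4509 0.3776 0.1128]
```

View pics/s9.png

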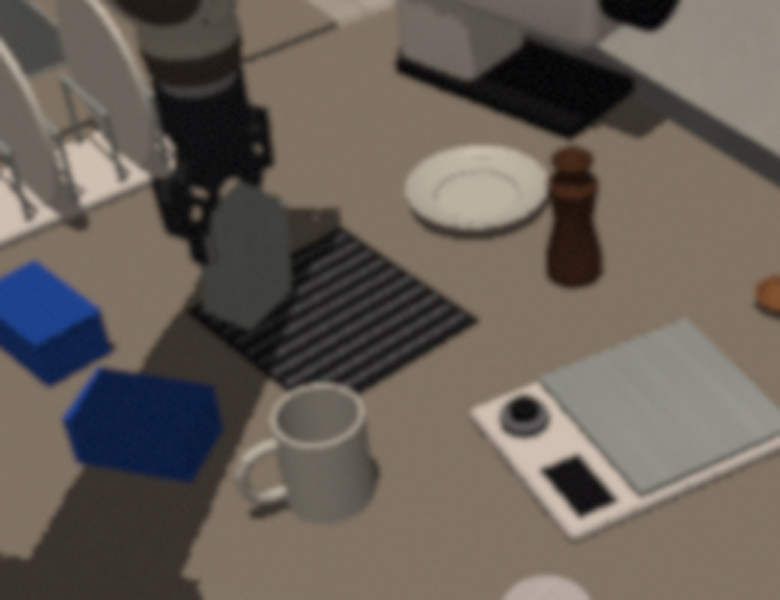

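View pics/w9.png

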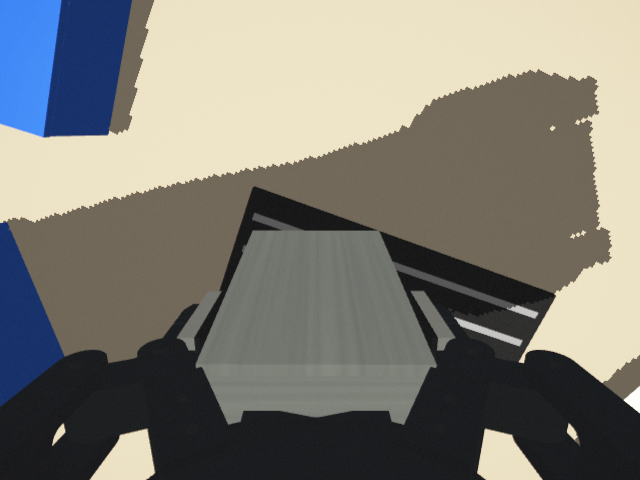

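servo_tool(
  steps=[
    {"x":0,"y":0,"z":0,"yaw":0},
    {"x":0,"y":0,"z":0,"yaw":0},
    {"x":0,"y":0,"z":12,"yaw":0},
    {"x":4,"y":-9,"z":25,"yaw":0},
    {"x":14,"y":-31,"z":25,"yaw":0},
    {"x":25,"y":-56,"z":25,"yaw":0},
    {"x":36,"y":-81,"z":25,"yaw":0},
    {"x":45,"y":-101,"z":25,"yaw":0},
    {"x":48,"y":-108,"z":25,"yaw":0},
    {"x":48,"y":-108,"z":25,"yaw":0},
  ],
  grip=62,
  grip_force=25,
)

```text
time: 10.55
ee_pos: [0.4961, 0.2743, 0.1109]
tcp_rot: [179.8, -0.0, 114.6]
wrist_force: [0.4, 1.4, -2.1]
opening: 0.0656
```

```bash
python3 st.py w10; python3 - <<'E'
from h import *
j,d,K,M=cam('side'); save('s10',cv2.resize(j[100:300,130:390],(780,600),interpolation=2))
E
```

```text
10.6 [0.4959 0.2747 0.1107] [-0.55  0.27 -2.22] [ 0.041  0.013 -0.009] 0.06587254776590348
40 [0.4505 0.3792 0.0053]
80 [0.4588 0.3611 0.0052]
120 [0.4676 0.3421 0.0053]
160 None
200 [0.4866 0.3009 0.0052]
240 [0.4911 0.2896 0.0495]
280 None
320 [0.4935 0.2823 0.1183]
360 [0.4942 0.2803 0.1379]
400 [0.4995 0.2687 0.1382]
```

View pics/s10.png

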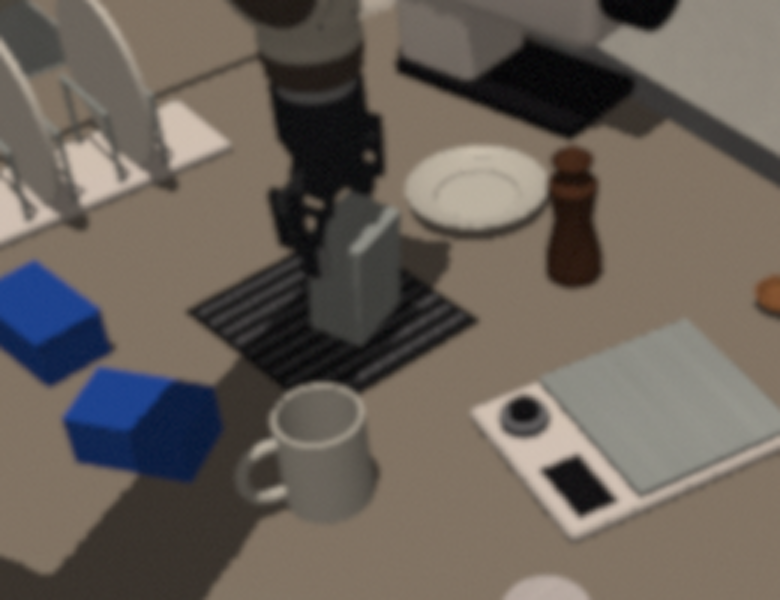

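servo_tool(
  steps=[
    {"x":0,"y":0,"z":-8,"yaw":0},
    {"x":0,"y":0,"z":-16,"yaw":0},
    {"x":0,"y":0,"z":-22,"yaw":0},
    {"x":0,"y":0,"z":-26,"yaw":0},
    {"x":0,"y":0,"z":-26,"yaw":0},
  ],
)

```text
time: 11.28
ee_pos: [0.4954, 0.2752, 0.0852]
tcp_rot: [179.8, -0.1, 114.7]
wrist_force: [-3.1, 0.3, 3.9]
opening: 0.0659
```

servo_tool(
  steps=[
    {"x":0,"y":0,"z":0,"yaw":0},
    {"x":-1,"y":2,"z":-2,"yaw":0},
    {"x":-2,"y":4,"z":-4,"yaw":0},
    {"x":-2,"y":5,"z":-5,"yaw":0},
    {"x":-2,"y":5,"z":-5,"yaw":0},
  ],
  grip=65.9,
  grip_force=20,
)

```text
time: 11.9
ee_pos: [0.4932, 0.2811, 0.0814]
tcp_rot: [179.8, -0.2, 114.7]
wrist_force: [-6.0, 1.7, 8.7]
opening: 0.0661
```

```bash
python3 st.py w11
```

```text
11.95 [0.4933 0.2811 0.0814] [-5.18  1.3   8.72] [ 0.214  1.26  -0.133] 0.0658731516027074
40 [0.4497 0.3805 0.0052]
80 None
120 [0.4646 0.3482 0.0054]
160 [0.4727 0.3307 0.0052]
200 [0.4812 0.3124 0.0054]
240 None
280 [0.4904 0.2906 0.0573]
320 [0.4904 0.2896 0.0899]
360 None
400 [0.4961 0.2765 0.1103]
```

View pics/w11.png

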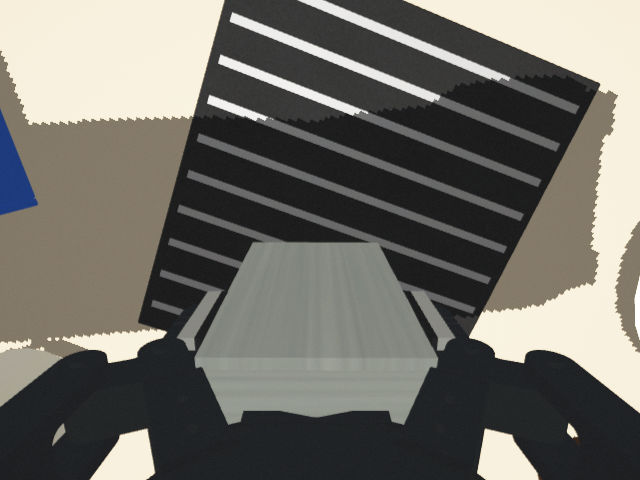

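servo_tool(
  steps=[
    {"x":0,"y":0,"z":0,"yaw":0},
    {"x":0,"y":0,"z":0,"yaw":0},
    {"x":0,"y":0,"z":0,"yaw":0},
    {"x":0,"y":0,"z":0,"yaw":0},
  ],
  grip=71,
)

```text
time: 12.45
ee_pos: [0.4933, 0.281, 0.0812]
tcp_rot: [179.8, -0.1, 114.7]
wrist_force: [0.2, -0.7, -0.8]
opening: 0.071
```

```bash
python3 st.py w12
```

```text
12.5 [0.4933 0.281  0.0813] [ 0.24  0.67 -0.8 ] [ 0.023 -0.006  0.054] 0.07098999459437477
40 [0.4497 0.3803 0.0054]
80 None
120 [0.4646 0.3481 0.0052]
160 None
200 [0.4811 0.3123 0.0052]
240 [0.4901 0.2928 0.0052]
280 [0.4895 0.2923 0.0621]
320 [0.489  0.2923 0.0958]
360 [0.491  0.2875 0.1092]
400 [0.4964 0.276  0.1095]
```

View pics/w12.png

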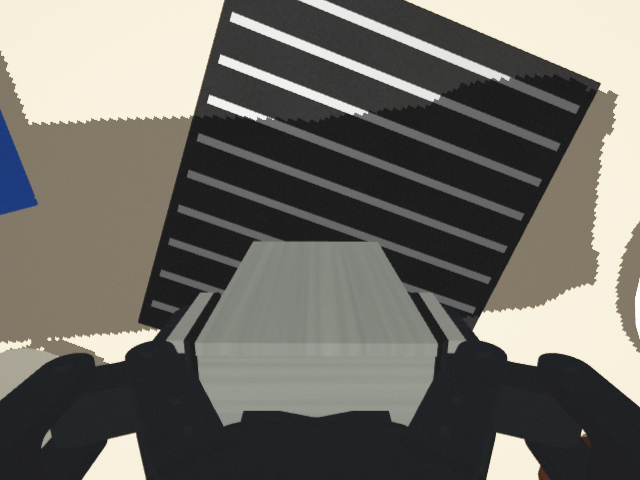

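servo_tool(
  steps=[
    {"x":2,"y":-4,"z":4,"yaw":0},
    {"x":4,"y":-9,"z":8,"yaw":0},
    {"x":6,"y":-13.5,"z":12,"yaw":0},
    {"x":6,"y":-13.5,"z":12,"yaw":0},
  ],
)

```text
time: 13.0
ee_pos: [0.4997, 0.2672, 0.0938]
tcp_rot: [179.7, -0.2, 114.6]
wrist_force: [0.1, 0.1, -0.2]
opening: 0.071
```

servo_tool(
  steps=[
    {"x":0,"y":0,"z":0,"yaw":0},
    {"x":0,"y":0,"z":0,"yaw":0},
    {"x":0,"y":0,"z":0,"yaw":0},
    {"x":-3,"y":7,"z":1.5,"yaw":0},
    {"x":-6,"y":14,"z":2.5,"yaw":0},
    {"x":-9.5,"y":21,"z":3.5,"yaw":0},
    {"x":-13,"y":28,"z":3,"yaw":0},
    {"x":-16,"y":35,"z":2.5,"yaw":0},
    {"x":-19,"y":42.5,"z":1.5,"yaw":0},
    {"x":-19,"y":42.5,"z":1.5,"yaw":0},
  ],
  grip=65.9,
)

```text
time: 14.25
ee_pos: [0.4803, 0.3103, 0.0951]
tcp_rot: [179.7, -0.2, 114.7]
wrist_force: [-1.8, 0.5, -0.5]
opening: 0.066
```

```bash
python3 st.py w13; python3 - <<'E'
from h import *
j,d,K,M=cam('side'); save('s13',cv2.resize(j[100:300,130:390],(780,600),interpolation=2))
E
```

```text
14.3 [0.4804 0.31   0.0952] [-1.24  0.24  0.17] [0.067 0.324 0.001] 0.06583175904424161
40 [0.4354 0.4131 0.0015]
80 None
120 [0.4517 0.3779 0.0054]
160 [0.4603 0.3592 0.0054]
200 [0.4694 0.3396 0.0054]
240 [0.479  0.3188 0.0054]
280 None
320 [0.4768 0.3201 0.1064]
360 [0.4812 0.3104 0.112 ]
400 [0.4854 0.3012 0.1175]
```

View pics/s13.png

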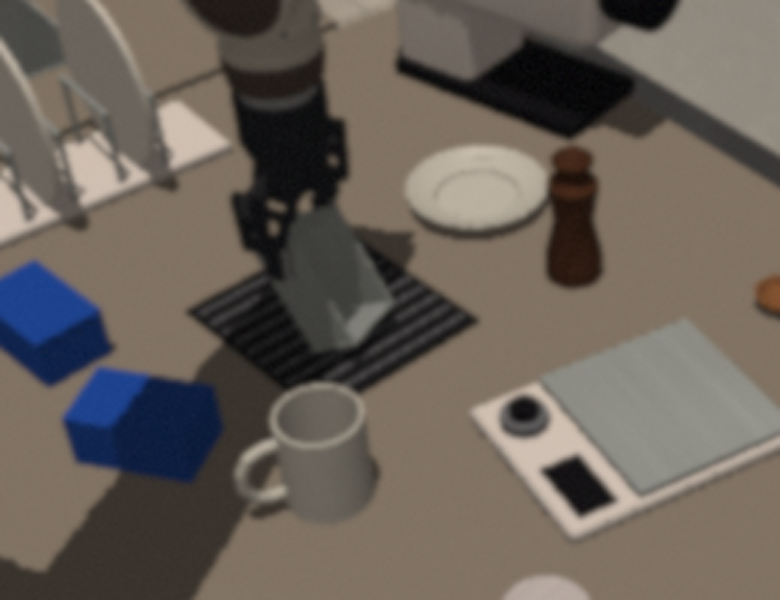

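View pics/w13.png

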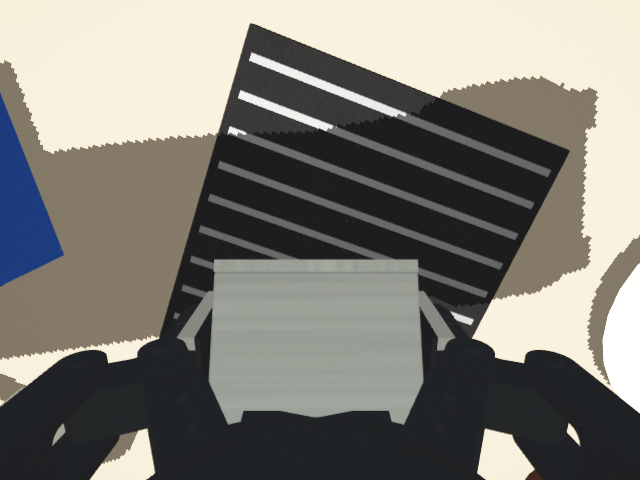

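servo_tool(
  steps=[
    {"x":-4.5,"y":10,"z":-4,"yaw":0},
    {"x":-9,"y":20,"z":-8,"yaw":0},
    {"x":-13,"y":29,"z":-15,"yaw":0},
    {"x":-17,"y":37.5,"z":-22,"yaw":0},
    {"x":-20,"y":45,"z":-31,"yaw":0},
    {"x":-23,"y":51,"z":-40,"yaw":0},
    {"x":-25,"y":55.5,"z":-48,"yaw":0},
    {"x":-26,"y":58,"z":-54,"yaw":0},
    {"x":-27,"y":60,"z":-60,"yaw":0},
    {"x":-27,"y":60,"z":-60,"yaw":0},
  ],
)

```text
time: 15.6
ee_pos: [0.4533, 0.3695, 0.0345]
tcp_rot: [179.8, -0.1, 114.6]
wrist_force: [0.6, -0.4, -2.4]
opening: 0.0663
```

```bash
python3 st.py w14; python3 - <<'E'
from h import *
j,d,K,M=cam('side'); save('s14',cv2.resize(j[100:300,130:390],(780,600),interpolation=2))
E
```

```text
15.65 [0.4534 0.3695 0.0348] [-0.39 -0.32 -2.39] [ 0.023  0.069 -0.006] 0.06594240556277135
40 [0.4129 0.4605 0.0014]
80 None
120 [0.4246 0.4352 0.0012]
160 None
200 [0.4374 0.4075 0.0039]
240 [0.4441 0.3929 0.0054]
280 [0.4481 0.3837 0.0238]
320 None
360 None
400 None
```

View pics/s14.png

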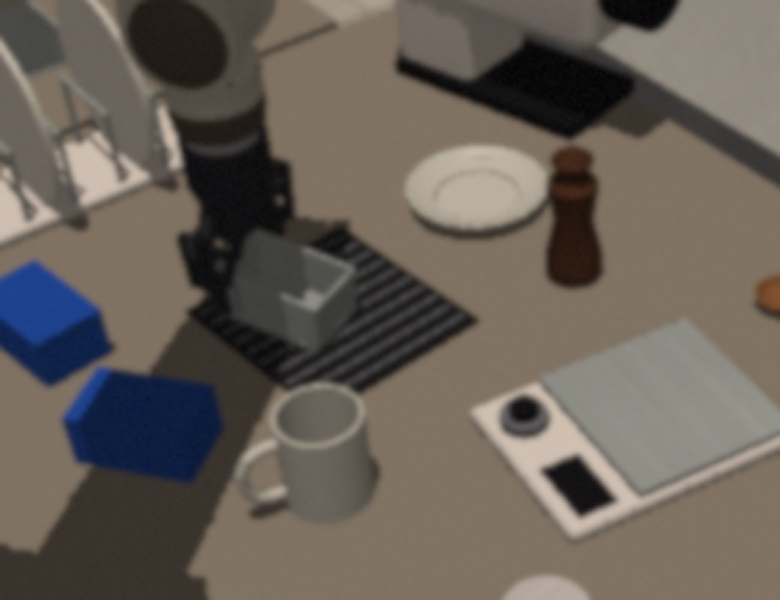

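View pics/w14.png

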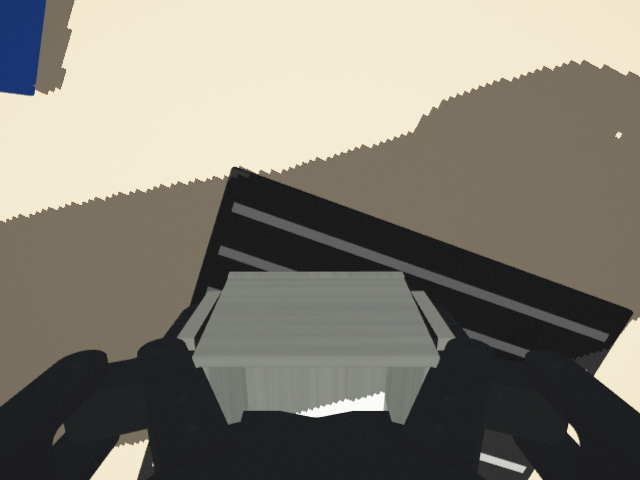

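servo_tool(
  steps=[
    {"x":0,"y":0,"z":-3,"yaw":0},
    {"x":0,"y":0,"z":-5,"yaw":0},
    {"x":0,"y":0,"z":-5,"yaw":0},
  ],
)

```text
time: 16.08
ee_pos: [0.4536, 0.3694, 0.0299]
tcp_rot: [179.8, -0.1, 114.6]
wrist_force: [0.7, 0.5, -1.0]
opening: 0.066
```

servo_tool(
  steps=[
    {"x":0,"y":0,"z":0,"yaw":0},
    {"x":0,"y":0,"z":0,"yaw":0},
    {"x":0,"y":0,"z":0,"yaw":0},
    {"x":0,"y":0,"z":0,"yaw":0},
    {"x":0,"y":0,"z":30,"yaw":0},
    {"x":7,"y":-15,"z":70,"yaw":0},
    {"x":14,"y":-30,"z":110,"yaw":0},
    {"x":14,"y":-30,"z":110,"yaw":0},
  ],
  grip=85,
)

```text
time: 17.08
ee_pos: [0.4692, 0.3395, 0.1437]
tcp_rot: [179.4, -0.2, 114.6]
wrist_force: [1.2, 0.3, 0.5]
opening: 0.085
```

```bash
python3 st.py w15; python3 - <<'E'
from h import *
for n in('top',):
    i,d,K,M=cam(n); save('t15',cv2.resize(i[170:350,130:400],(780,520),interpolation=2))
E
```

```text
17.125 [0.4684 0.3395 0.1414] [ 0.12 -0.14 -0.63] [0.008 0.002 0.051] 0.08488417929589324
40 [0.4216 0.4524 0.0012]
80 [0.4313 0.4313 0.0013]
120 [0.4415 0.4092 0.003 ]
160 [0.452  0.3861 0.0052]
200 [0.4628 0.3625 0.0093]
240 [0.4744 0.3373 0.0092]
280 None
320 [0.4938 0.2939 0.0342]
360 [0.5145 0.2503 0.0053]
400 [0.5297 0.2173 0.0044]
```

View pics/w15.png

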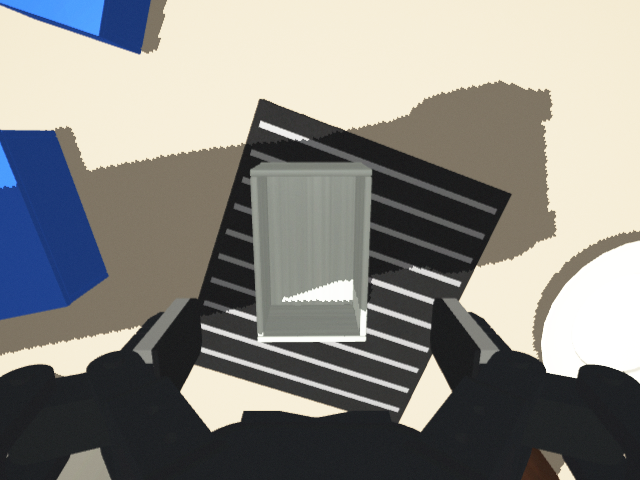

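View pics/t15.png

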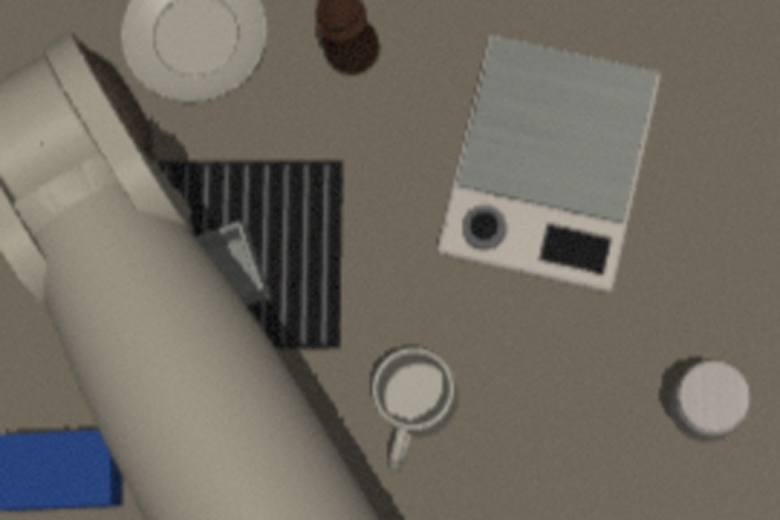

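```bash
python3 - <<'E'
from h import *
i,d,K,M=cam('wrist')
c=ray(K,M,[[251,177],[371,176],[366,340],[258,340]],.054); print(c.round(4),c.mean(0).round(4))
P=cloud(d,K,M); m=(abs(P[...,2]-.054)<.004)&(d>.05); v,u=np.nonzero(m); s=(v<360)&(u>230)&(u<390)
r=cv2.minAreaRect(P[v[s],u[s],:2].astype(np.float32)*1000); print(r)
E
```

```text
[[0.4182 0.3653 0.054 ]
 [0.476  0.3923 0.054 ]
 [0.5173 0.3039 0.054 ]
 [0.4585 0.2772 0.054 ]] [0.4675 0.3347 0.054 ]
((468.94610595703125, 335.3324890136719), (66.25102233886719, 104.49299621582031), 24.65996742248535)
```

servo_tool(
  steps=[
    {"x":0.5,"y":-4,"z":-25,"yaw":0},
    {"x":0.5,"y":-4,"z":-60,"yaw":0},
    {"x":0.5,"y":-4,"z":-90,"yaw":0},
    {"x":0.5,"y":-4,"z":-104,"yaw":0},
    {"x":0.5,"y":-4,"z":-104,"yaw":0},
    {"x":0.5,"y":-4,"z":-104,"yaw":0},
  ],
)

```text
time: 17.98
ee_pos: [0.4682, 0.3358, 0.0361]
tcp_rot: [179.8, -0.1, 114.6]
wrist_force: [-0.2, 0.2, -0.0]
opening: 0.0852
```

servo_tool(
  steps=[
    {"x":0,"y":0,"z":0,"yaw":0},
    {"x":0,"y":0,"z":0,"yaw":0},
    {"x":0,"y":0,"z":0,"yaw":0},
    {"x":0,"y":0,"z":0,"yaw":0},
    {"x":0,"y":0,"z":10,"yaw":0},
    {"x":0,"y":0,"z":30,"yaw":0},
    {"x":0,"y":0,"z":55,"yaw":0},
    {"x":0,"y":0,"z":70,"yaw":0},
    {"x":0,"y":0,"z":70,"yaw":0},
  ],
  grip=60,
  grip_force=30,
)

```text
time: 19.1
ee_pos: [0.4686, 0.3361, 0.1072]
tcp_rot: [179.6, -0.2, 114.6]
wrist_force: [-0.4, 0.3, -2.8]
opening: 0.0653
```

```bash
python3 st.py w16
```

```text
19.15 [0.4682 0.3358 0.106 ] [ 0.97 -0.17 -3.22] [-0.013 -0.02  -0.013] 0.06583951305104814
40 [0.4231 0.4414 0.0012]
80 [0.4314 0.4233 0.0013]
120 [0.4402 0.4041 0.0052]
160 [0.4493 0.3844 0.0053]
200 [0.4486 0.3813 0.1248]
240 [0.4594 0.3598 0.079 ]
280 [0.4666 0.3443 0.0791]
320 None
360 [0.4823 0.3101 0.0789]
400 None
```

View pics/w16.png

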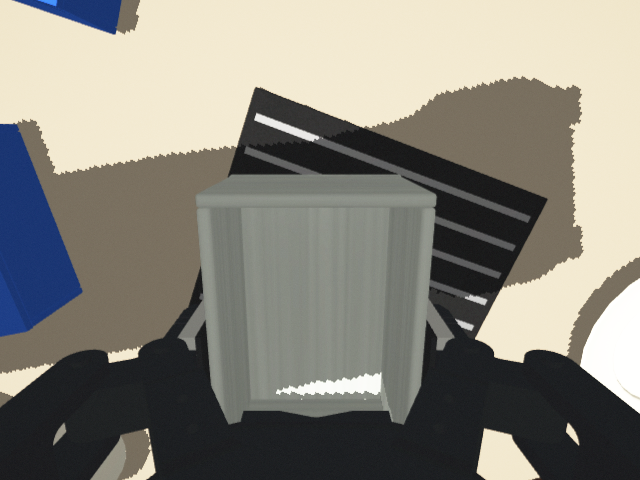

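servo_tool(
  steps=[
    {"x":5,"y":-10,"z":5,"yaw":2},
    {"x":19,"y":-36,"z":10,"yaw":6},
    {"x":37,"y":-70,"z":15,"yaw":12},
    {"x":55,"y":-105,"z":15,"yaw":19},
    {"x":74,"y":-141,"z":15,"yaw":26},
    {"x":93,"y":-177,"z":15,"yaw":33},
    {"x":112,"y":-213,"z":15,"yaw":40},
    {"x":130,"y":-248,"z":10,"yaw":46},
    {"x":147,"y":-280,"z":5,"yaw":51},
    {"x":160,"y":-305,"z":0,"yaw":55},
    {"x":167,"y":-318,"z":-5,"yaw":56.4},
    {"x":167,"y":-318,"z":-5,"yaw":56.4},
  ],
)

```text
time: 20.65
ee_pos: [0.6346, 0.0169, 0.0989]
tcp_rot: [179.8, -0.3, 170.9]
wrist_force: [-0.5, 0.3, -3.0]
opening: 0.0657
```

```bash
python3 st.py w17; python3 - <<'E'
from h import *
i,d,K,M=cam('side'); save('s17',cv2.resize(i[120:320,230:490],(780,600),interpolation=2))
i,d,K,M=cam('top'); save('t17',cv2.resize(i[150:300,200:440],(800,500),interpolation=2))
E
```

```text
20.7 [0.6346 0.0177 0.0996] [ 0.18  1.16 -1.82] [-0.03   0.012  0.006] 0.06563171517945986
40 [0.5259 0.0365 0.0153]
80 [0.5437 0.0337 0.0152]
120 [0.5624 0.0308 0.0153]
160 [0.5816 0.0277 0.0233]
200 [0.5858 0.0257 0.1169]
240 [0.6096 0.0226 0.0708]
280 [0.6266 0.02   0.0707]
320 [0.6446 0.0171 0.0706]
360 [0.6636 0.0142 0.0708]
400 [0.6829 0.0111 0.072 ]
```

View pics/w17.png

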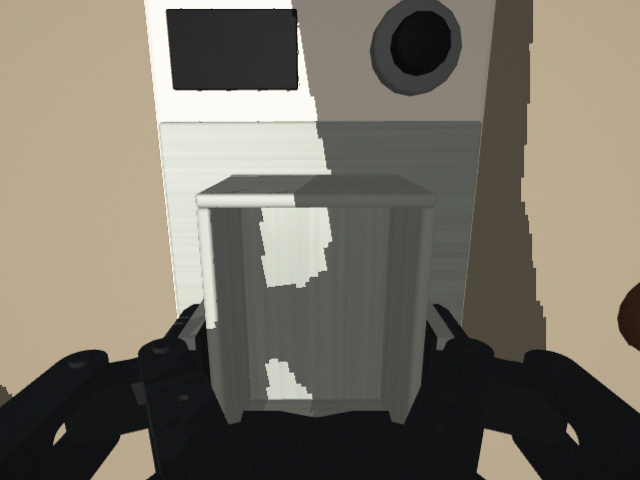

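View pics/s17.png

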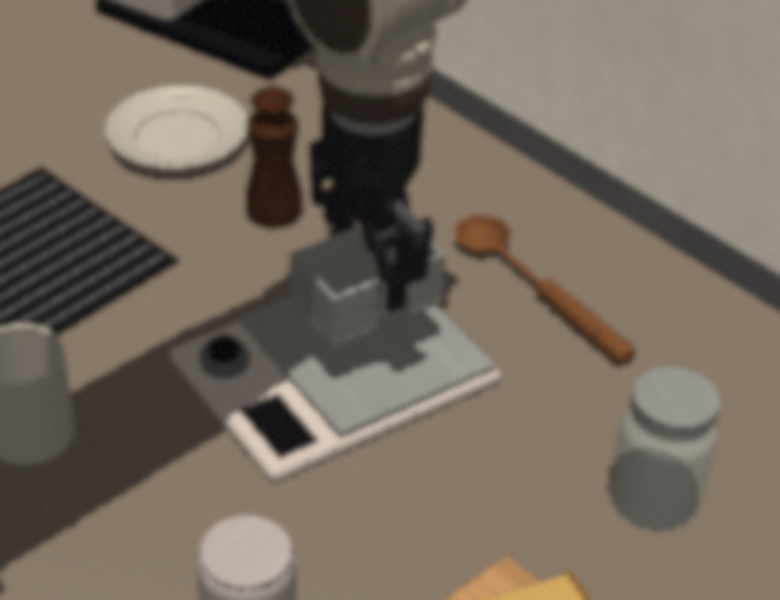

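```bash
python3 - <<'E'
from h import *
i,d,K,M=cam('wrist')
a=ray(K,M,[[160,122],[482,122]],.022); print(a.round(4)); m=a.mean(0); e=a[1]-a[0]; e/=np.linalg.norm(e); print('edge len',np.linalg.norm(a[1]-a[0]))
n=np.array([-e[1],e[0],0]); n*=np.sign(n[0]); print('yaw',np.degrees(np.arctan2(n[1],n[0])),'plat',m+n*.075)
print('btn',ray(K,M,[[420,43]],.030))
E
```

```text
[[ 0.5515 -0.046   0.022 ]
 [ 0.5763  0.1116  0.022 ]]
edge len 0.15959712448281593
yaw -8.955516039612906 plat [0.63797456 0.02110132 0.022     ]
btn [[0.53712518 0.08199992 0.03      ]]
```

servo_tool(
  steps=[
    {"x":3,"y":3,"z":-10,"yaw":0},
    {"x":3,"y":3,"z":-22,"yaw":0},
    {"x":3,"y":3,"z":-33,"yaw":0},
    {"x":3,"y":3,"z":-40,"yaw":0},
    {"x":3,"y":3,"z":-43,"yaw":0},
    {"x":3,"y":3,"z":-44.5,"yaw":0},
    {"x":3,"y":3,"z":-44.5,"yaw":0},
  ],
)

```text
time: 21.72
ee_pos: [0.638, 0.0215, 0.0566]
tcp_rot: [179.7, -0.2, 171.1]
wrist_force: [1.2, -0.2, -3.3]
opening: 0.0657
```

servo_tool(
  steps=[
    {"x":0,"y":0,"z":0,"yaw":0},
    {"x":0,"y":0,"z":0,"yaw":0},
    {"x":0,"y":0,"z":0,"yaw":0},
    {"x":0,"y":0,"z":0,"yaw":0},
    {"x":0,"y":0,"z":20,"yaw":0},
    {"x":0,"y":0,"z":60,"yaw":0},
    {"x":0,"y":0,"z":100,"yaw":0},
    {"x":0,"y":0,"z":100,"yaw":0},
  ],
  grip=85,
)

```text
time: 22.72
ee_pos: [0.6397, 0.0216, 0.1622]
tcp_rot: [179.7, 0.3, 171.1]
wrist_force: [0.8, 0.5, -0.8]
opening: 0.0849
```

```bash
python3 st.py w18; python3 - <<'E'
from h import *
i,d,K,M=cam('wrist')
P=cloud(d,K,M); m=(abs(P[...,2]-.072)<.004)&(d>.05); v,u=np.nonzero(m); s=(v<400)&(u>200)&(u<450)
r=cv2.minAreaRect(P[v[s],u[s],:2].astype(np.float32)*1000); print(r)
m=(P[...,0]<.57)&(P[...,1]>.05)&(P[...,1]<.11)&(P[...,2]>.024)&(d>.05); print('btn',P[m].mean(0), np.percentile(P[m][:,2],[50,95]))
E
```

```text
22.775 [0.639  0.0215 0.1596] [-0.86  0.16 -0.13] [-0.012 -0.034 -0.018] 0.08510215886051394
40 [0.5196 0.0438 0.0151]
80 [0.5428 0.0402 0.0153]
120 None
160 [0.5884 0.0323 0.0732]
200 [0.6179 0.0284 0.0273]
240 [0.6454 0.0242 0.0271]
280 [0.6745 0.0196 0.0272]
320 [0.6867 0.0172 0.0632]
360 [0.7551 0.0076 0.0015]
400 None
((638.9082641601562, 21.221683502197266), (66.18155670166016, 104.63787078857422), 80.94344329833984)
btn [0.53792146 0.07912924 0.02949989] [0.02616785 0.03597948]
```

View pics/w18.png

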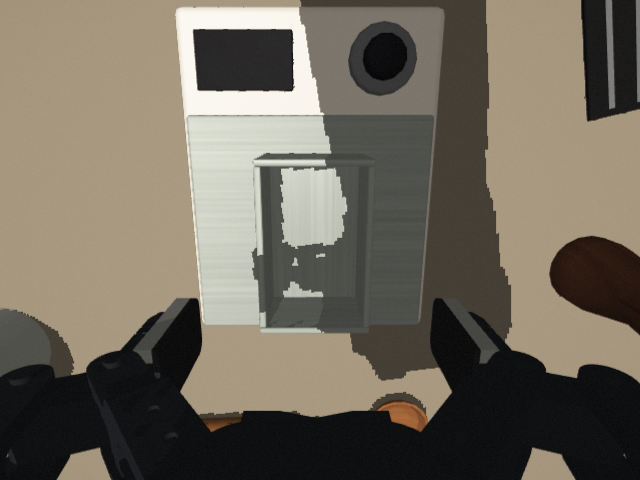

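servo_tool(
  steps=[
    {"x":-20,"y":12,"z":0,"yaw":0},
    {"x":-60,"y":36,"z":0,"yaw":0},
    {"x":-101,"y":60,"z":0,"yaw":0},
    {"x":-101,"y":60,"z":-30,"yaw":0},
    {"x":-101,"y":60,"z":-60,"yaw":0},
    {"x":-101,"y":60,"z":-85,"yaw":0},
    {"x":-101,"y":60,"z":-95,"yaw":0},
    {"x":-101,"y":60,"z":-95,"yaw":0},
  ],
  grip=0,
)

```text
time: 23.82
ee_pos: [0.5368, 0.0814, 0.0621]
tcp_rot: [179.7, -0.2, 171.1]
wrist_force: [-0.0, -0.7, 0.9]
opening: -0.0004
```

```bash
python3 st.py w19; python3 - <<'E'
from h import *
j,d,K,M=cam('side'); save('s19',cv2.resize(j[160:300,260:420],(700,612)[:2],interpolation=2)[:600])
E
```

```text
23.875 [0.5373 0.0815 0.0631] [ 0.05 -0.49 -0.34] [ 0.022  0.064 -0.034] 0.00021155922136517865
40 [0.4329 0.0997 0.0014]
80 [0.4487 0.0973 0.0014]
120 [0.4653 0.0947 0.0014]
160 [0.4829 0.092  0.0012]
200 None
240 [0.5169 0.0865 0.0154]
280 [0.5286 0.0845 0.0344]
320 [0.5262 0.0843 0.0742]
360 [0.5297 0.0834 0.0906]
400 [0.5568 0.0791 0.0718]
```

View pics/w19.png

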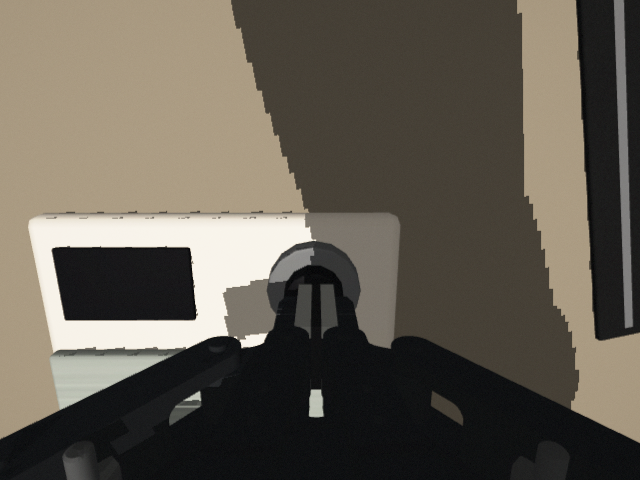

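View pics/s19.png

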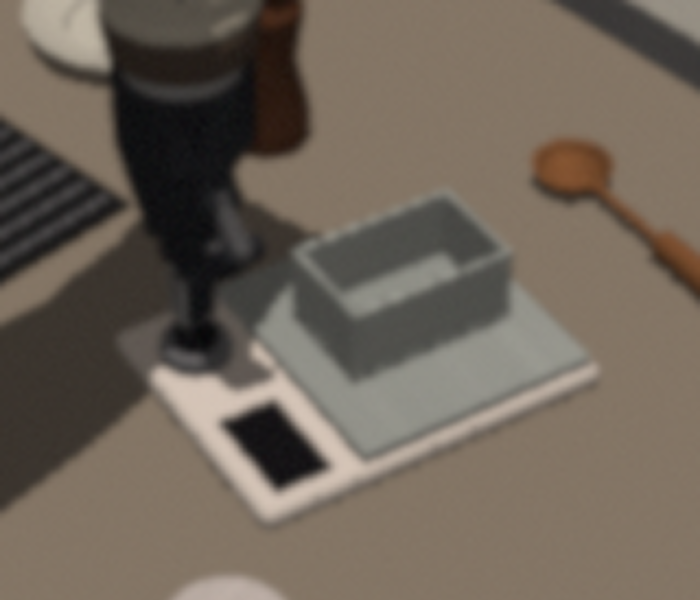

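```bash
python3 - <<'E'
from h import *
p=camera_params('wrist'); K=np.array(p['intrinsics']); H=np.array(p['hand_eye'])
def Mof(pos,rot):
    T=np.eye(4);T[:3,:3]=Ro.from_euler('xyz',rot,degrees=True).as_matrix();T[:3,3]=pos;return T@H
im=cv2.imread('pics/w18.png'); 
M=Mof([.639,.0215,.1596],[179.7,0,171.1])
g=im.max(2); m=(g<60).astype(np.uint8); m[:,:340]=0; m[:,430:]=0; m[110:]=0
k,l,s,c=cv2.connectedComponentsWithStats(m); print([(s[j],c[j]) for j in range(1,k) if s[j,4]>100])
j=1+np.argmax(s[1:,4]); 
for z in(.024,.03,.034): print(z,ray(K,M,[c[j]],z).round(4))
m2=((g<115)&(g>=0)).astype(np.uint8); m2[:,:340]=0; m2[:,425:]=0; m2[105:]=0
k,l,s,c=cv2.connectedComponentsWithStats(m2); j=1+np.argmax(s[1:,4]); print(s[j],c[j],[ray(K,M,[c[j]],z).round(4) for z in(.016,.026)])
print(get_obs()['ee_pos'])
i,d,K,M=cam('wrist');P=cloud(d,K,M); q=P[240:300:6,[280,290,345,350]]; print(q[...,2].round(4))
E
```

```text
[(array([ 349,   22,   68,   73, 3762], dtype=int32), array([382.50637959,  58.2830941 ]))]
0.024 [[0.5363 0.0796 0.024 ]]
0.03 [[0.5371 0.0785 0.03  ]]
0.034 [[0.5377 0.0777 0.034 ]]
[ 348   20   69   77 4073] [382.06653572  58.0471397 ] [array([[0.535 , 0.0808, 0.016 ]]), array([[0.5364, 0.079 , 0.026 ]])]
[0.53769306 0.08153197 0.06357103]
[[0.0153 0.0149 0.0155 0.0157]
 [0.0154 0.0185 0.0152 0.0161]
 [0.0174 0.0253 0.0179 0.0164]
 [0.0258 0.0256 0.0256 0.0145]
 [0.0255 0.0252 0.025  0.024 ]
 [0.0256 0.0247 0.0249 0.0256]
 [0.0248 0.0313 0.0261 0.0248]
 [0.0245 0.0339 0.0251 0.025 ]
 [0.0259 0.0365 0.0253 0.0256]
 [0.025  0.0362 0.0249 0.0252]]
```

servo_tool(
  steps=[
    {"x":-0.5,"y":-1,"z":-5,"yaw":0},
    {"x":-0.5,"y":-1,"z":-10,"yaw":0},
    {"x":-0.5,"y":-1,"z":-14,"yaw":0},
    {"x":-0.5,"y":-1,"z":-17,"yaw":0},
    {"x":-0.5,"y":-1,"z":-17,"yaw":0},
    {"x":-0.5,"y":-1,"z":-17,"yaw":0},
  ],
)

```text
time: 24.72
ee_pos: [0.5379, 0.0805, 0.0497]
tcp_rot: [179.7, 0.2, 171.0]
wrist_force: [-8.0, -1.6, 24.0]
opening: -0.0002
```

```bash
python3 - <<'E'
from h import *
j,d,K,M=cam('side'); save('s20',cv2.resize(j[190:290,260:400],(798,570),interpolation=2))
i,d,K,M=cam('wrist'); save('w20',i)
o=get_obs(); print(o['wrist_force'],o['torque'],o['ee_pos'],o['tcp_rot'])
E
```

```text
[-8.03133787 -2.1422805  25.95315179] [-4.23250816e-01  1.81135899e+00 -1.61916653e-03] [0.53788334 0.0805439  0.04968595] [1.79658590e+02 1.61266665e-01 1.71046823e+02]
```

View pics/s20.png

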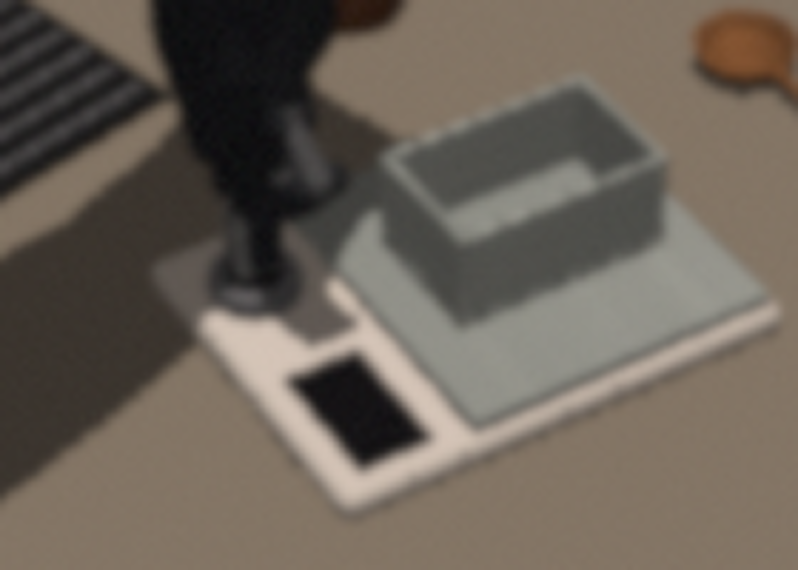

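View pics/w20.png

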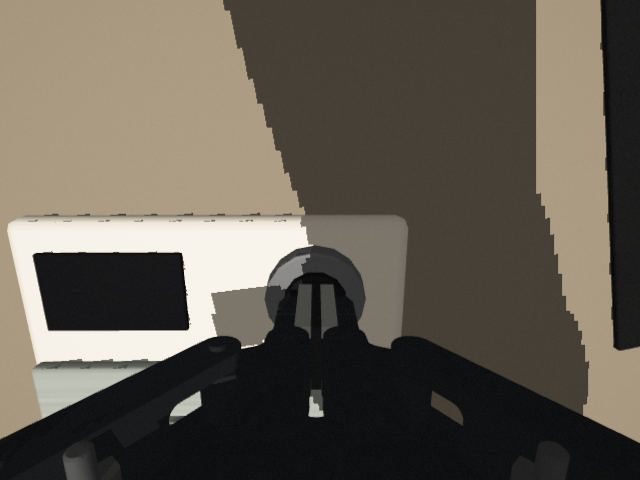

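```bash
python3 - <<'E'
from h import *
i,d,K,M=cam('wrist');P=cloud(d,K,M); 
for v in range(236,300,4): print(v,i[v,[300,316,332]].max(1),P[v,[300,312,316,320,332],2].round(4))
print(get_obs()['time'])
E
```

```text
236 [248 124 122] [0.0153 0.0152 0.0141 0.0165 0.0144]
240 [248 124 122] [0.0144 0.0156 0.0161 0.0144 0.0164]
244 [248 118 124] [0.0151 0.0148 0.0148 0.0155 0.016 ]
248 [149  48  89] [0.0151 0.0191 0.0197 0.0182 0.0158]
252 [55 50 49] [0.0211 0.0242 0.0236 0.0229 0.0212]
256 [131  56  54] [0.0249 0.0259 0.0249 0.0258 0.0244]
260 [143  55  55] [0.0249 0.0263 0.0251 0.026  0.0252]
264 [141  53  56] [0.0252 0.0245 0.0266 0.026  0.0242]
268 [141  53  56] [0.0244 0.0265 0.0264 0.0244 0.0256]
272 [142  32  56] [0.0255 0.0249 0.0243 0.0247 0.0247]
276 [23  9 49] [0.0268 0.0278 0.0284 0.0271 0.026 ]
280 [27 15 10] [0.0287 0.0289 0.0286 0.0289 0.0271]
284 [55 15 50] [0.0281 0.0287 0.0291 0.0288 0.0294]
288 [72 18 71] [0.0365 0.0358 0.0368 0.0376 0.0371]
292 [71 14 71] [0.041  0.0401 0.0414 0.0414 0.0404]
296 [73 13 75] [0.0442 0.0441 0.0441 0.0439 0.0448]
24.875
```

servo_tool(
  steps=[
    {"x":0,"y":0,"z":5,"yaw":0},
    {"x":0,"y":0,"z":13,"yaw":0},
    {"x":0,"y":0,"z":13,"yaw":0},
  ],
)

```text
time: 25.25
ee_pos: [0.5381, 0.0806, 0.063]
tcp_rot: [179.6, 0.2, 171.0]
wrist_force: [-0.4, 0.4, -0.0]
opening: 0.0002
```

```bash
python3 - <<'E'
from h import *
i,d,K,M=cam('wrist');P=cloud(d,K,M); save('w21',cv2.resize(i[220:350,230:410],(780,563),interpolation=2)); o=get_obs(); print(o['ee_pos'],o['wrist_force'])
for v in range(248,300,4): print(v,i[v,[300,316,332]].max(1),P[v,[300,312,316,320,332],2].round(4))
E
python3 -c "
import cv2;i=cv2.imread('pics/w20.png');cv2.imwrite('pics/w20c.png',cv2.resize(i[220:350,230:410],(780,563)))"
```

```text
[0.5379243  0.08056378 0.06252965] [ 0.22867987  0.47257674 -0.59612611]
248 [147  55  56] [0.0259 0.0261 0.0268 0.0253 0.0258]
252 [142  54  54] [0.025  0.0257 0.0254 0.0249 0.0246]
256 [142  56  56] [0.0248 0.0247 0.0246 0.0259 0.0247]
260 [139  47  55] [0.0252 0.0248 0.0257 0.0242 0.0242]
264 [119   7  56] [0.0251 0.0292 0.0283 0.0293 0.0249]
268 [12  8  6] [0.0297 0.0331 0.0326 0.0344 0.0286]
272 [18 15 11] [0.034  0.0347 0.0348 0.0349 0.0332]
276 [33 14 15] [0.0348 0.0353 0.0364 0.0359 0.033 ]
280 [29 14 10] [0.036  0.0348 0.035  0.035  0.0347]
284 [55 10 52] [0.0346 0.0356 0.0362 0.0349 0.0357]
288 [73 16 73] [0.0505 0.0497 0.0499 0.05   0.0501]
292 [73 14 72] [0.0542 0.0545 0.0527 0.054  0.054 ]
296 [73 13 76] [0.0576 0.0573 0.0563 0.0578 0.0569]
```

View pics/w21.png

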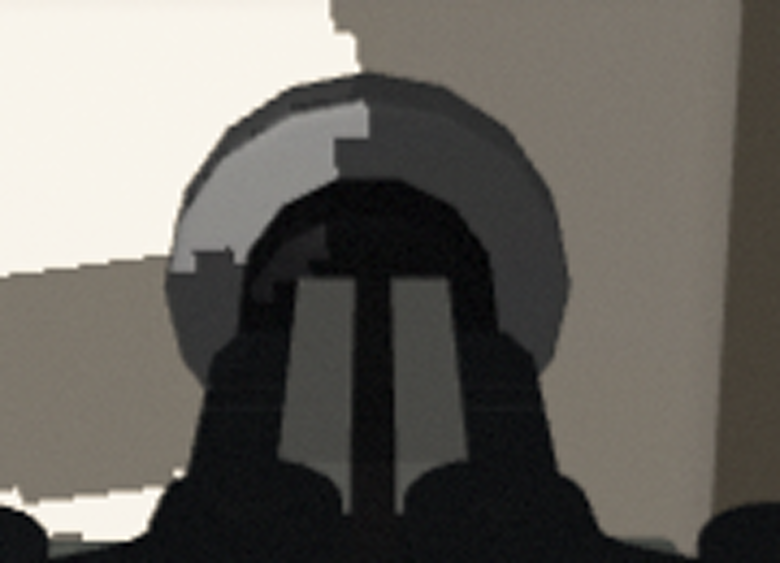

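View pics/w20c.png

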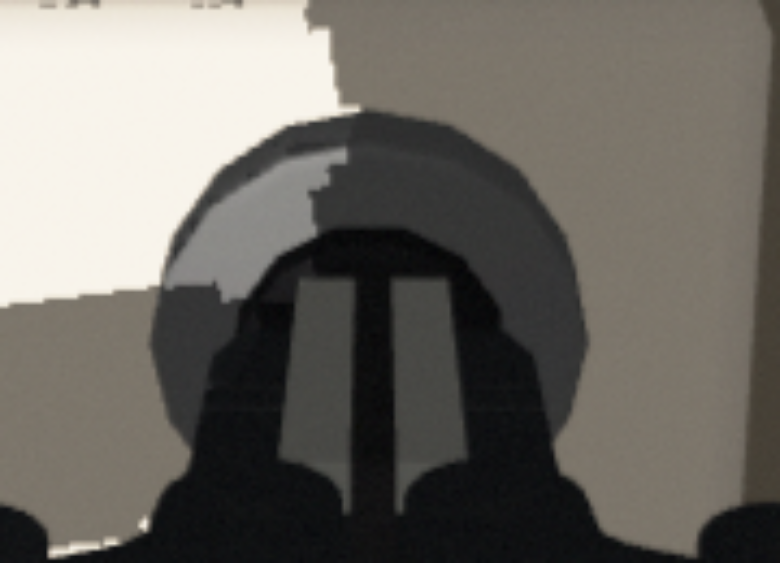

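servo_tool(
  steps=[
    {"x":0,"y":0,"z":40,"yaw":0},
    {"x":0,"y":0,"z":90,"yaw":0},
    {"x":-3,"y":-20,"z":130,"yaw":0},
    {"x":-8,"y":-70,"z":140,"yaw":-2},
    {"x":-14,"y":-125,"z":140,"yaw":-4},
    {"x":-20,"y":-180,"z":140,"yaw":-6},
    {"x":-27,"y":-235,"z":140,"yaw":-8},
    {"x":-33,"y":-290,"z":140,"yaw":-10},
    {"x":-40,"y":-340,"z":130,"yaw":-10},
    {"x":-44,"y":-374,"z":120,"yaw":-10},
    {"x":-44,"y":-374,"z":110,"yaw":-10},
    {"x":-44,"y":-374,"z":110,"yaw":-10},
  ],
  grip=75,
)

```text
time: 26.8
ee_pos: [0.4935, -0.2928, 0.1712]
tcp_rot: [179.6, 0.0, 161.0]
wrist_force: [0.2, -0.9, 0.5]
opening: 0.075
```

```bash
python3 - <<'E'
from h import *
i,d,K,M=cam('wrist');P=cloud(d,K,M); save('w22',i); o=get_obs(); print(o['time'],o['ee_pos'],o['tcp_rot'],o['q'])
m=(abs(P[...,2]-.086)<.005)&(d>.05); m=cv2.morphologyEx(m.astype(np.uint8),cv2.MORPH_OPEN,np.ones((5,5)))
k,l,s,c=cv2.connectedComponentsWithStats(m)
for j in range(1,k):
    if s[j,4]>1500: print(c[j],s[j,4],cv2.minAreaRect(P[l==j][:,:2].astype(np.float32)*1000),np.median(P[l==j][:,2]))
i,d,K,M=cam('top'); save('t22',cv2.resize(i[150:350,200:500],(780,520),interpolation=2))
E
```

```text
26.85 [ 0.4938359  -0.29250565  0.17202415] [1.79629928e+02 8.73495125e-02 1.61085647e+02] [-30.81301175   7.3643158    3.67955159  86.30606607   0.3801302
 -11.89891053]
[311.5022977  256.36293706] 10010 ((495.6669006347656, -295.3892822265625), (40.221160888671875, 83.26229858398438), 71.19271087646484) 0.08729857736480386
```

View pics/w22.png

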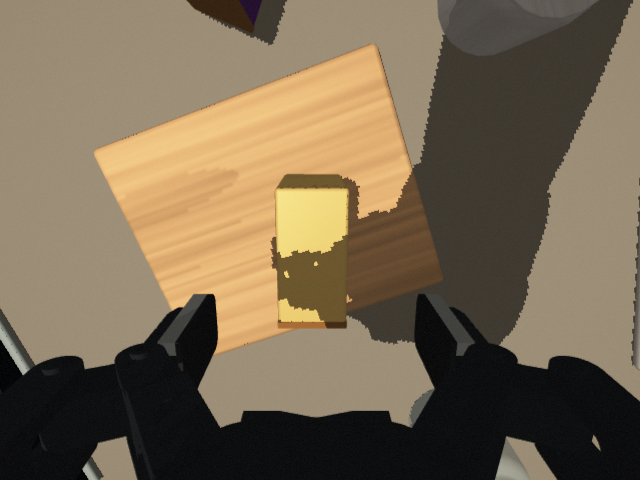

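View pics/t22.png

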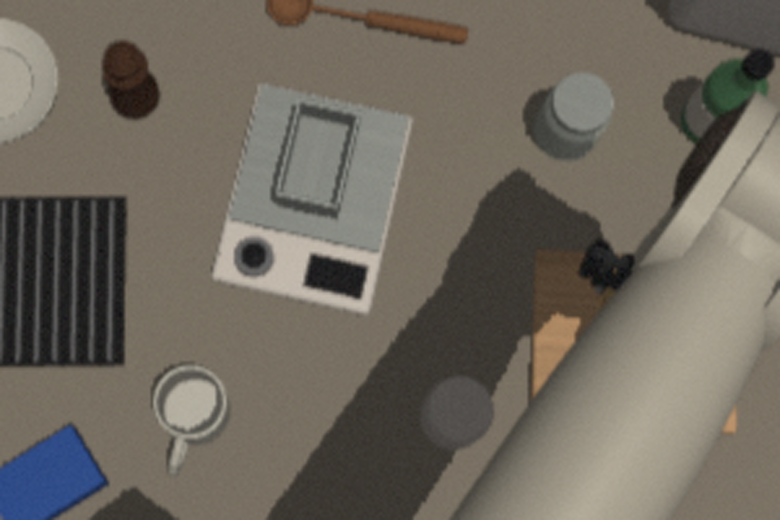

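servo_tool(
  steps=[
    {"x":1.7,"y":-2.8,"z":-20,"yaw":0},
    {"x":1.7,"y":-2.8,"z":-45,"yaw":0},
    {"x":1.7,"y":-2.8,"z":-70,"yaw":0},
    {"x":1.7,"y":-2.8,"z":-81,"yaw":0},
    {"x":1.7,"y":-2.8,"z":-84,"yaw":0},
    {"x":1.7,"y":-2.8,"z":-84,"yaw":0},
  ],
)

```text
time: 27.65
ee_pos: [0.4962, -0.2953, 0.0892]
tcp_rot: [179.7, 0.2, 161.1]
wrist_force: [0.7, -0.3, 0.1]
opening: 0.0754
```

servo_tool(
  steps=[
    {"x":0,"y":0,"z":0,"yaw":0},
    {"x":0,"y":0,"z":0,"yaw":0},
    {"x":0,"y":0,"z":0,"yaw":0},
    {"x":0,"y":0,"z":0,"yaw":0},
    {"x":0,"y":0,"z":0,"yaw":0},
    {"x":0,"y":0,"z":10,"yaw":0},
    {"x":0,"y":0,"z":30,"yaw":0},
    {"x":0,"y":0,"z":60,"yaw":0},
    {"x":0,"y":0,"z":85,"yaw":0},
    {"x":0,"y":0,"z":90,"yaw":0},
    {"x":0,"y":0,"z":90,"yaw":0},
  ],
  grip=32,
  grip_force=45,
)

```text
time: 29.02
ee_pos: [0.496, -0.2952, 0.1786]
tcp_rot: [179.6, 0.2, 161.1]
wrist_force: [-0.6, 0.0, -3.4]
opening: 0.0388
```

```bash
python3 - <<'E'
from h import *
i,d,K,M=cam('wrist');P=cloud(d,K,M); save('w23',i); o=get_obs(); print(o['time'],o['ee_pos'],o['tcp_rot'],o['wrist_force'],o['opening'])
for v in range(200,420,20): print(v,P[v,300:340].mean(0).round(4), d[v,300:340].min()>0)
i,d,K,M=cam('side'); save('s23',cv2.resize(i[200:400,290:550],(780,600),interpolation=2))
E
```

```text
29.075 [ 0.49584603 -0.29507638  0.17798627] [1.79634601e+02 1.02372552e-01 1.61125104e+02] [ 0.40222761 -1.15395003 -3.00856252] 0.03904935818238706
200 [ 0.4565 -0.28    0.1541] True
220 [ 0.4591 -0.2812  0.1757] True
240 [ 0.4655 -0.2834  0.1759] True
260 [ 0.4722 -0.2857  0.1757] True
280 [ 0.4791 -0.288   0.1756] True
300 [ 0.4862 -0.2904  0.1757] True
320 [ 0.4935 -0.2929  0.1756] True
340 [ 0.5009 -0.2954  0.1758] True
360 [ 0.5089 -0.2981  0.1755] True
380 [ 0.5167 -0.3008  0.1758] True
400 [ 0.5251 -0.3036  0.1756] True
```

View pics/w23.png

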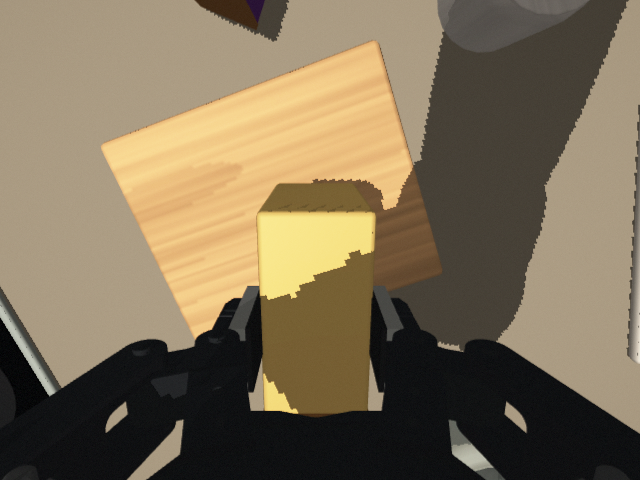

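View pics/s23.png

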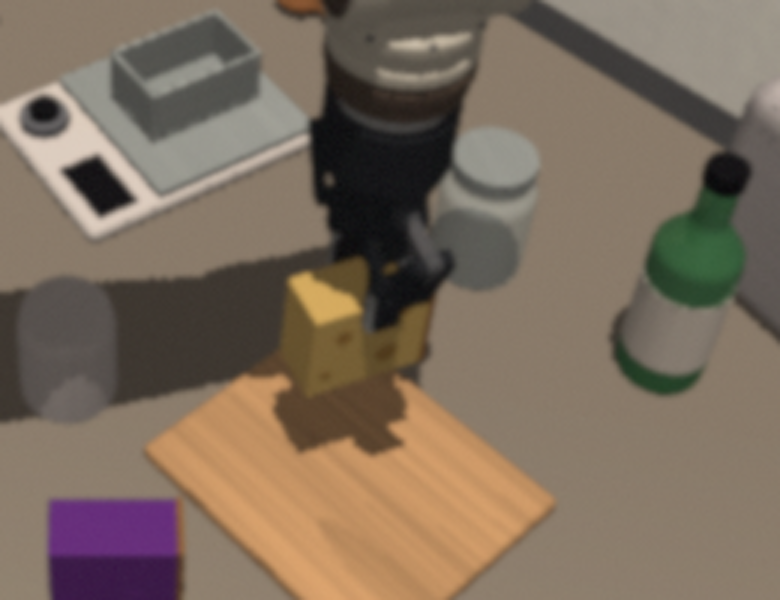

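servo_tool(
  steps=[
    {"x":2,"y":10,"z":5,"yaw":0},
    {"x":5,"y":40,"z":15,"yaw":1},
    {"x":10,"y":80,"z":20,"yaw":2},
    {"x":20,"y":125,"z":20,"yaw":3},
    {"x":35,"y":170,"z":20,"yaw":4.5},
    {"x":60,"y":213,"z":20,"yaw":6},
    {"x":88,"y":250,"z":20,"yaw":7.5},
    {"x":114,"y":282,"z":20,"yaw":9},
    {"x":134,"y":306,"z":20,"yaw":9.8},
    {"x":143,"y":316,"z":15,"yaw":9.8},
    {"x":143,"y":316,"z":10,"yaw":9.8},
    {"x":143,"y":316,"z":10,"yaw":9.8},
  ],
)

```text
time: 30.62
ee_pos: [0.6379, 0.0202, 0.187]
tcp_rot: [179.7, -0.0, 170.9]
wrist_force: [-0.4, 0.1, -2.2]
opening: 0.0394
```

```bash
python3 - <<'E'
from h import *
i,d,K,M=cam('wrist');P=cloud(d,K,M); save('w24',i); o=get_obs(); print(o['time'],o['ee_pos'],o['tcp_rot'],o['wrist_force'],o['opening'])
r=P[205:450,200:440]; dd=d[205:450,200:440]
m=(abs(P[...,2]-.186)<.006)&(d>.05); m=cv2.morphologyEx(m.astype(np.uint8),cv2.MORPH_OPEN,np.ones((7,7))); print(m.sum(), cv2.minAreaRect(P[m>0][:,:2].astype(np.float32)*1000), np.median(P[m>0][:,2]))
i,d,K,M=cam('side'); save('s24',cv2.resize(i[100:300,230:490],(780,600),interpolation=2))
E
```

```text
30.675 [0.63803276 0.02009742 0.18760029] [1.79647898e+02 3.70294561e-02 1.70862150e+02] [ 0.41600515  0.12846729 -2.63563094] 0.03927436731555052
23425 ((635.3944091796875, 20.715200424194336), (66.09251403808594, 80.23005676269531), 81.17969512939453) 0.1841686739068774
```

View pics/w24.png

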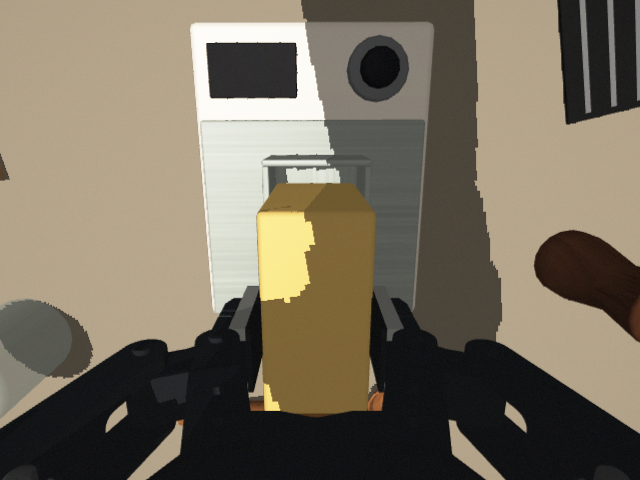

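View pics/s24.png

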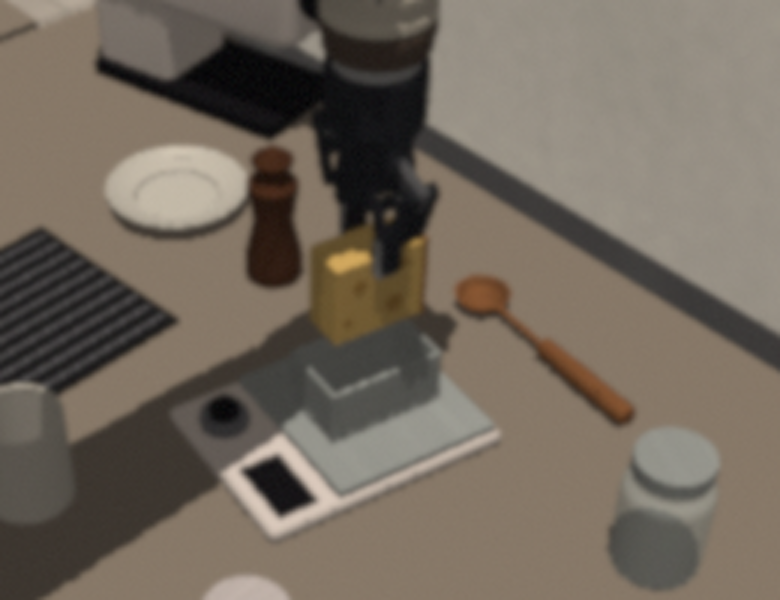

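```bash
python3 - <<'E'
from h import *
i,d,K,M=cam('wrist'); o=get_obs()
u=np.array([np.cos(np.radians(-9)),np.sin(np.radians(-9))]); w=np.array([-u[1],u[0]])
for n,uv,z in(('rim',[[263,157],[370,157]],.072),('cheese',[[258,212],[375,212]],.184)):
    p=ray(K,M,uv,z)[:,:2]; print(n,(p@u).round(4),(p@w).round(4))
print(o['ee_pos'][:2]@u,o['ee_pos'][:2]@w)
g=i[140:176,300:330].mean((1,2)); print(g.round(0))
E
```

```text
rim [0.5747 0.5749] [0.0889 0.1532]
cheese [0.5852 0.5854] [0.1008 0.1394]
0.6273293981675226 0.1197332652341264
[216. 219. 219. 217. 214. 214. 220. 223. 221. 220. 217. 218. 223. 206.
 123.  90.  89.  88. 114. 183. 214. 215. 214. 201. 165. 101.  94. 117.
 169. 212. 222. 221. 221. 221. 220. 220.]
```

servo_tool(
  steps=[
    {"x":0,"y":1,"z":-10,"yaw":0},
    {"x":0,"y":1,"z":-22,"yaw":0},
    {"x":0,"y":1,"z":-34,"yaw":0},
    {"x":0,"y":1,"z":-45,"yaw":0},
    {"x":0,"y":1,"z":-55,"yaw":0},
    {"x":0,"y":1,"z":-64,"yaw":0},
    {"x":0,"y":1,"z":-71,"yaw":0},
    {"x":0,"y":1,"z":-77,"yaw":0},
    {"x":0,"y":1,"z":-82,"yaw":0},
    {"x":0,"y":1,"z":-84,"yaw":0},
    {"x":0,"y":1,"z":-84,"yaw":0},
  ],
)

```text
time: 32.15
ee_pos: [0.6384, 0.0211, 0.1042]
tcp_rot: [179.6, 0.1, 170.9]
wrist_force: [0.3, -0.2, -2.9]
opening: 0.0387
```

Weight is still on the wrist, about 3 mm to go.

servo_tool(
  steps=[
    {"x":0,"y":0,"z":-1,"yaw":0},
    {"x":0,"y":0,"z":-2,"yaw":0},
    {"x":0,"y":0,"z":-3,"yaw":0},
    {"x":0,"y":0,"z":-3,"yaw":0},
  ],
)

```text
time: 32.65
ee_pos: [0.6384, 0.0212, 0.1022]
tcp_rot: [179.6, 0.1, 170.9]
wrist_force: [-3.5, -0.3, 5.5]
opening: 0.039
```

```bash
python3 - <<'E'
from h import *
o=get_obs(); print(o['ee_pos'],o['wrist_force'])
i,d,K,M=cam('wrist'); save('w25',i)
i,d,K,M=cam('side'); save('s25',cv2.resize(i[150:280,280:420],(700,600),interpolation=2))
E
```

```text
[0.63841156 0.02117318 0.10219769] [-3.46898248 -0.3335111   5.45882419]
```

View pics/s25.png

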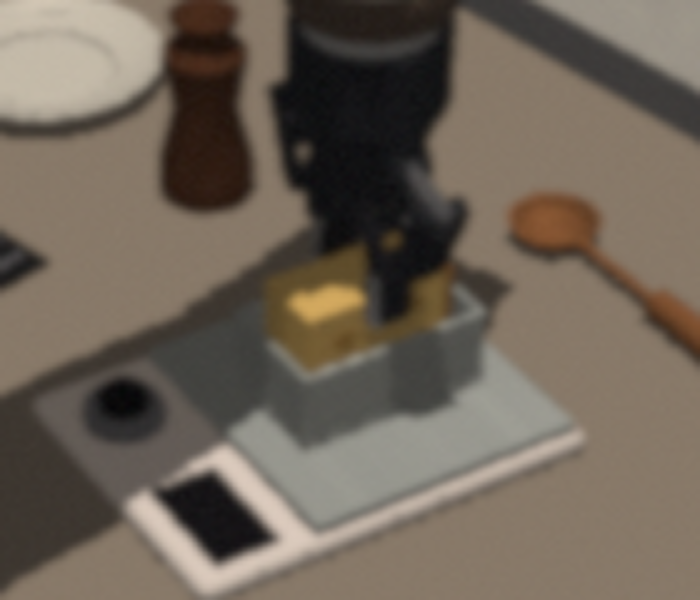

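servo_tool(
  steps=[
    {"x":0,"y":0,"z":0,"yaw":0},
    {"x":0,"y":0,"z":0,"yaw":0},
    {"x":0,"y":0,"z":0,"yaw":0},
    {"x":0,"y":0,"z":0,"yaw":0},
    {"x":0,"y":0,"z":15,"yaw":0},
    {"x":0,"y":0,"z":50,"yaw":0},
    {"x":0,"y":0,"z":90,"yaw":0},
    {"x":-20,"y":-40,"z":110,"yaw":0},
    {"x":-60,"y":-100,"z":110,"yaw":0},
    {"x":-60,"y":-100,"z":110,"yaw":0},
    {"x":-60,"y":-100,"z":110,"yaw":0},
  ],
  grip=70,
)

```text
time: 34.12
ee_pos: [0.5784, -0.0792, 0.2132]
tcp_rot: [179.6, 0.2, 170.8]
wrist_force: [1.0, 0.2, -0.9]
opening: 0.0696
```

```bash
python3 - <<'E'
from h import *
o=get_obs(); print(o['time'],o['ee_pos'],o['wrist_force'])
i,d,K,M=cam('top'); P=cloud(cv2.medianBlur(d,5),K,M); m=(abs(P[...,2]-.098)<.008)&(abs(P[...,0]-.64)<.08)&(abs(P[...,1]-.02)<.08); print('cheese top',m.sum(),cv2.minAreaRect(P[m][:,:2].astype(np.float32)*1000) if m.any() else 0,np.median(P[m][:,2]))
save('t26',cv2.resize(i[150:350,180:480],(780,520),interpolation=2))
i,d,K,M=cam('side'); save('s26',i)
i,d,K,M=cam('wrist'); save('w26',i)
E
```

```text
34.125 [ 0.57844614 -0.07924667  0.21322536] [ 0.99577265  0.23816785 -0.8846671 ]
cheese top 477 ((637.240966796875, 21.551122665405273), (40.027183532714844, 83.91622924804688), 80.40572357177734) 0.0968995544270379
```

View pics/s26.png

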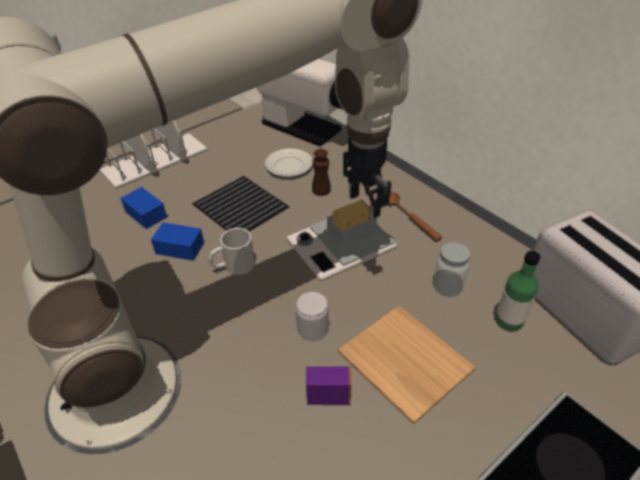

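View pics/t26.png

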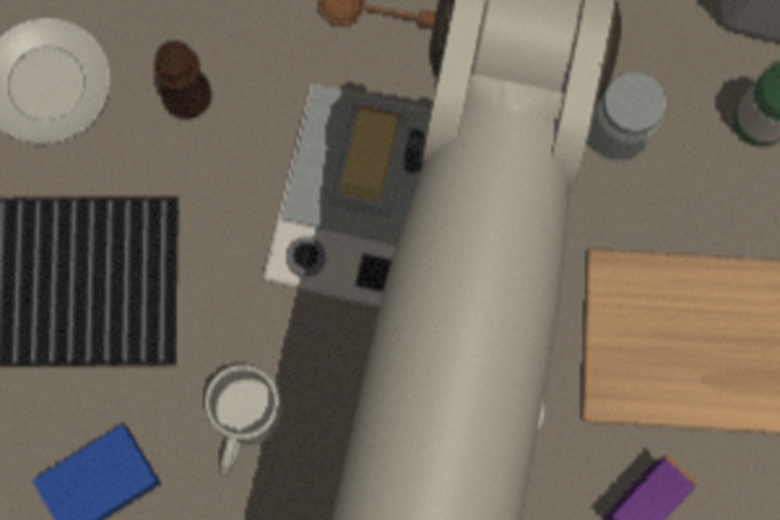

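```bash
python3 -c "
from workcell import *
print(job_done())"
```

```text
the job is handed in; nothing more can be done
None
```

The job is done and handed in at about 34 s: the bowl stands right way up on the scale, the scale was tared, and the cheese is in the bowl. No verdict was reported.

**What I did**
- **Turning the bowl:** I gripped it just loosely enough (65.9 mm) for it to pivot in the jaws. I rolled it up onto its end on the mat, then over to mouth-up.
- **Placing and tare:** I stood it empty on the platform, let go, and pressed the tare button with closed fingers to a firm stop at about 25 N. Then I let it come up.
- **Cheese:** I lowered the cheese lengthwise onto the bowl floor, released it and backed off.

**Last checks**
- **Bowl:** before taring its centre measured (0.639, 0.021) m, against a platform centre of about (0.638, 0.021) m. I did not measure it again afterwards.
- **Button:** its top read about 28.5 mm when pressed and 35 mm after release, so about 6 mm of travel. That disagrees with the stated 30 mm rest height, so I relied on the difference and the firm stop. I never read the tare joint directly.
- **Cheese:** after release its centre measured (0.637, 0.022) m, with its top at 97 mm (98 mm expected when on the bowl floor).
- **Everything else:** the other items look unmoved in the final pictures, judged by eye only.

**What went wrong on the way:** the first tries at turning the bowl did not work. A firm grip did not pivot, and a looser one let the bowl slide about 9 mm down onto the mat, still in the jaws and level.

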